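Nest the baker's dry measures in the tray

ROBOT

A 6-joint arm with a two-finger parallel gripper is mounted at the origin on the work surface. World frame = base frame: x ahead of the robot, y to its left, z up, the work surface at z = 0. Lengths are in mm, angles in rad, forces in N, time in s.
With the tool pointing down it reaches from about 275 to 750 mm from the base axis. Payload 10.2 kg.
Tool frame: the origin (TCP) lies midway between the tips of the shut fingers; the grasp point (between the pads) lies grasp_offset behind it (grasp_offset is the distance from the TCP to the grasp point, in mm); x points along the fingers, z is the direction in which the jaws open and shut, and the axes are right-handed (so a half turn about x gives the same grasp; the last joint's range is limited). The gripper opens to 85 mm and grips with 20 to 120 N. Pads are 22 mm wide; open, the fingers measure 114 mm over their backs; the gripper's body (76 mm by 85 mm) begins 54 mm behind the grasp point. The pads swing forward as they close: fully open they stand 13 mm farther back than shut.
Start: joints at [-1.344, 0.313, 1.498, -0, 1.331, -0.223], TCP at [228.251, -472.792, 231.294] pointing down, gripper open.
Joint ranges: [-2.94, 2.94], [-0.97, 2.17], [0.19, 2.56], [-1.23, 4.37], [0.02, 3.11], [-2.88, 2.88]. Speed limits (rad/s): [2.39, 2.39, 3.01, 3.14, 3.14, 3.14].

INTERFACE

Orientations are given as a unit quaternion [w, x, y, z].
In Python, from rig import sense, capture, calibration, finish_job, grasp_offset gives the robot as it stands.
- The arm moves only by the shell command python3 -m jog 'ROWS' [FORCE]. ROWS is JSON, a list of rows, each an object with "linear": the shift along the tool's x, y, z scaled (see below), a list of three; "rotation": the turn, a rotation vector about the tool's x, y, z scaled (see below), a list of three; "grip": the finger opening in mm, from 0 to 85.4. A call has 1 to 20 rows; each row is the pose to reach, as a shift and turn from the pose measured when the call began, along the tool's axes at that moment; what a row does not reach only later rows make up. The controller multiplies each number of a shift by 0.3 m and each number of a turn by 0.5 rad. A row lasts 1/12 s, in which the tool goes at most 41.7 mm and 7.16 degrees, less where a joint would pass 70% of its speed; a pose out of reach is approached as far as the arm can. A call with a number of a shift or a turn outside -1 to 1 is refused whole. A call with a gripper value outside its range is refused whole. The fingers move at their own pace and stop on an object; FORCE is the grip in N (left out, the last holds). Time passes only in rows, so rows that repeat a pose let the fingers close. It gives the time, the measured TCP pose, the force and the opening at its end, in the units of the state.
- sense(): the state, without advancing time (a new reading comes with each control period).
- capture(name): name is "scene" or "top"; returns (picture, depth): 480x640x3 uint8, red, green, blue; 480x640 float32, mm along the optical axis (not along the pixel's ray), 0 where there is no reading.
- calibration(name): a dict with "intrinsics" (3x3 intrinsics, pixels), "world_from_camera" (4x4, takes a point from camera to world coordinates). Camera axes: x right, y up, looking along -z (the intrinsics and any distortion apply to the point x, -y, -z); pixel columns grow to the right and rows downward; lengths in mm; the calibration is good to about 2 mm. A picture is of the moment at which its call begins. calibration takes no time and is no camera call.
- finish_job(): hands the job in, once; it reports no verdict.
The state is a dict: "time_s": time; "joints": joint angles; "dq": joint speeds; "tau": joint torques, N m; "eef_pos": TCP position; "ee_rot": TCP orientation; "force": force on the tool from outside, world axes, zero at the start; "wrist_torque": the same for the moment, N m; "grip_width": opening from 0.0 (shut) to 1.0 (fully open).
Only numpy, scipy, OpenCV 4.12 (cv2) and the standard library are available. Lean on these libraries where they do the work, as an engineer would, in place of code of your own. Each camera call takes 0.05 s, during which the arm holds its last target.

TASK

Put the four steel dry measures away as one nest in the shallow steel tray: stand the largest upright in the tray, then, one at a time and in order of size, stand each next smaller one fully down inside the one before it. Leave the nest upright and at rest, and do not disturb the flour dredger or the bench scraper.

Things in the scene. Friction and masses are not known exactly. Their poses are not given: they have to be found in the camera images.
- measure_xl: The largest of four round straight-sided steel measures, open top, upright: outer diameter 108 mm, height 60 mm, wall 2 mm, floor 4 mm. A flat level strip handle, 18 mm wide, 3 mm thick, its top flush with the rim, reaches along the body's -x to 149 mm from the cup's axis. About 200 g. Origin: centre of underside, z up.
- measure_l: The second largest of four round straight-sided steel measures, open top, upright: outer diameter 80 mm, height 60 mm, wall 2 mm, floor 4 mm. A flat level strip handle, 18 mm wide, 3 mm thick, its top flush with the rim, reaches along the body's -x to 134 mm from the cup's axis. About 140 g. Origin: centre of underside, z up. Inside the next larger one it has 12 mm of play all round.
- measure_m: The second smallest of four round straight-sided steel measures, open top, upright: outer diameter 58 mm, height 60 mm, wall 2 mm, floor 4 mm. A flat level strip handle, 18 mm wide, 3 mm thick, its top flush with the rim, reaches along the body's -x to 124 mm from the cup's axis. About 100 g. Origin: centre of underside, z up. Inside the next larger one it has 9 mm of play all round.
- measure_s: The smallest of four round straight-sided steel measures, open top, upright: outer diameter 42 mm, height 60 mm, wall 2 mm, floor 4 mm. A flat level strip handle, 18 mm wide, 3 mm thick, its top flush with the rim, reaches along the body's -x to 116 mm from the cup's axis. About 70 g. Origin: centre of underside, z up. Inside the next larger one it has 6 mm of play all round.
- tray: Shallow rectangular steel tray, fixed to the bench, 176 mm (its x) by 164 mm (its y) over the rim flange, 20 mm high; the flat floor inside is 158 by 146 mm and 2 mm thick. Empty at the start. Origin: centre of the underside; z up.
- dredger: Bystander: steel flour dredger (shaker), diameter 76 mm, height 101 mm, standing. Origin: centre of the underside.
- scraper: Bystander: bench scraper lying flat, steel blade with a round wooden grip, 150 mm (its y) by about 115 mm (its x), 20 mm high. Its grip, 20 mm thick, lies along its y, 45 mm to -x of the origin; the blade reaches 58 mm to +x. Origin: at bench level.
Mind the look-alikes: they are no part of the job. Leave any red look-alike of the measure_l alone. What is shaped like the measure_xl but orange is not meant.

How it is judged:
By the outcome, as a careful person would: the job done as asked, in the order asked, and still so for the second after the job is handed in, with the robot touching nothing.
It also fails if it takes over 120 s, if anything falls off the work surface, if the arm or the gripper's body presses on something with over 40 N, if the wrist force passes 120 N, or if a joint passes its speed limit or range.

## Working session

There is one attempt and no reset: what is moved stays moved. The work goes in short steps, Python scripts to look and compute and a shell command to move; the robot and the scene stay as the last step left them, time stands still between calls to the robot, and variables do not carry over. Pictures are saved under pics/ and viewed, and the job is handed in when it is done.

```bash
ls; mkdir -p pics; python3 - <<'E'
from rig import *
import cv2,numpy as np
print(sense(), grasp_offset)
for n in ("scene","top"):
    p,d=capture(n); cv2.imwrite(f"pics/{n}0.png",p[:,:,::-1]); np.savez(f"{n}0.npz",p=p,d=d)
    c=calibration(n); print(n,c)
E
```

```text
pics
{'time_s': 0.0, 'joints': array([-1.34438452e+00,  3.13452035e-01,  1.49846903e+00,  2.37132615e-05,
        1.33099508e+00, -2.23448837e-01]), 'dq': array([ 3.65244758e-04,  1.12625323e-03,  2.59835837e-03, -8.03053909e-05,
        6.36595904e-04,  1.97069450e-03]), 'tau': array([-1.86668825e-03, -4.12272441e+01, -2.59743798e+01, -2.71074186e-04,
        4.15659844e-03,  8.41257474e-06]), 'eef_pos': array([ 228.20106616, -472.5140676 ,  230.72200999]), 'ee_rot': array([ 0.59859724,  0.37622336,  0.59924847, -0.37555107]), 'force': array([ 0.88029392,  0.35067225, -0.3024571 ]), 'wrist_torque': array([ 0.0006479 , -0.03344449, -0.01101575]), 'grip_width': 0.9942625347955357} 18.700000000000003
scene {'intrinsics': array([[564.45668419,   0.        , 311.24775297],
       [  0.        , 564.45668419, 235.51168756],
       [  0.        ,   0.        ,   1.        ]]), 'world_from_camera': array([[-7.80909932e-01, -4.24343766e-01,  4.58379807e-01,
         1.18275750e+03],
       [ 6.24565582e-01, -5.18834105e-01,  5.83719972e-01,
         8.14168457e+02],
       [-9.87485381e-03,  7.42120974e-01,  6.70193217e-01,
         9.36814168e+02],
       [ 0.00000000e+00,  0.00000000e+00,  0.00000000e+00,
         1.00000000e+00]])}
top {'intrinsics': array([[457.34004931,   0.        , 323.63537488],
       [  0.        , 457.34004931, 245.38421865],
       [  0.        ,   0.        ,   1.        ]]), 'world_from_camera': array([[ 2.50279471e-02,  9.94922432e-01, -9.74831095e-02,
         4.48519775e+02],
       [-9.99684413e-01,  2.46976610e-02, -4.59353054e-03,
         6.20595284e+01],
       [-2.16260179e-03,  9.75673117e-02,  9.95226579e-01,
         9.58694807e+02],
       [ 0.00000000e+00,  0.00000000e+00,  0.00000000e+00,
         1.00000000e+00]])}
```

View pics/top0.png

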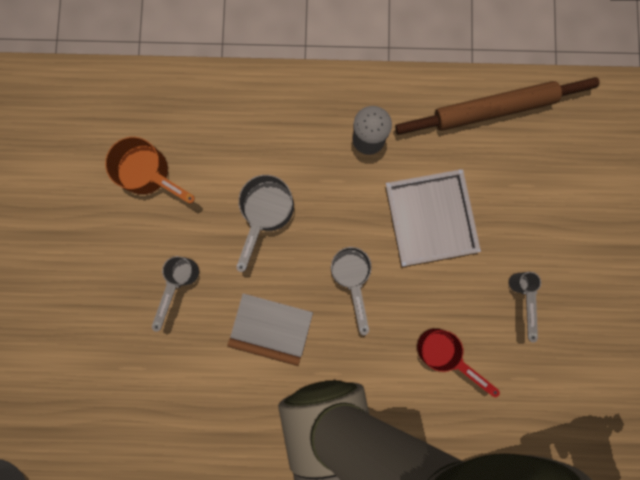

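View pics/scene0.png

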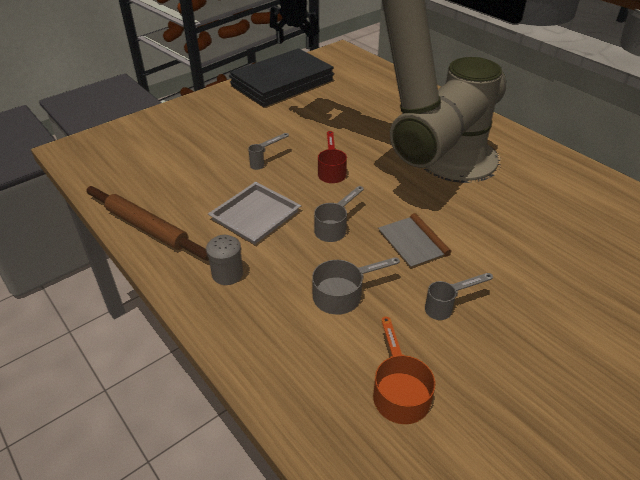

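Candidates in the top view:
- Steel measures: XL (266,203), L (351,270), M (181,270) and S (525,283).
- Look-alikes to leave alone: orange (138,165) and red (440,350).
- Bystanders: dredger (372,125), scraper (271,328) and a rolling pin (500,105).

I choose the grey ones, and next I measure them.

```bash
cat > h.py <<'E'
import numpy as np,cv2
from rig import *
def rays(n,uv):
    c=calibration(n);K=c["intrinsics"];T=c["world_from_camera"]
    uv=np.atleast_2d(np.asarray(uv,float))
    d=np.c_[(uv[:,0]-K[0,2])/K[0,0],-(uv[:,1]-K[1,2])/K[1,1],-np.ones(len(uv))]
    return T[:3,3],d@T[:3,:3].T
def plane(n,uv,z):
    o,d=rays(n,uv); return o+d*((z-o[2])/d[:,2])[:,None]
def cloud(n,d):
    v,u=np.mgrid[:480,:640]; uv=np.c_[u.ravel(),v.ravel()]
    o,r=rays(n,uv); P=o+r*d.reshape(-1,1); P[d.ravel()<=0]=np.nan
    return P.reshape(480,640,3)
def circ(P):
    A=np.c_[2*P[:,:2],np.ones(len(P))]; s=np.linalg.lstsq(A,(P[:,:2]**2).sum(1),rcond=None)[0]
    return s[0],s[1],np.sqrt(s[2]+s[0]**2+s[1]**2)
E
python3 - <<'E'
from h import *
for n in("top","scene"):
    z=np.load(n+"0.npz");p,d=z["p"],z["d"];P=cloud(n,d)
    print(n,"bench z",np.nanmedian(P[(abs(P[...,0]-450)<60)&(abs(P[...,1]-0)<400)&(abs(P[...,2])<15)][:,2]))
    hi=((P[...,2]>46)&(P[...,2]<70)&(P[...,0]>230)).astype(np.uint8)
    k,L,st,ce=cv2.connectedComponentsWithStats(hi)
    for i in range(1,k):
        if st[i,4]<60: continue
        m=L==i; Q=P[m]; print(i,st[i],"rgb",np.median(p[m],0),"z",np.percentile(Q[:,2],[5,50,95]).round(1),"xy",Q[:,:2].min(0).round(),Q[:,:2].max(0).round())
    hi=((P[...,2]>10)&(P[...,2]<40)&(P[...,0]>230)).astype(np.uint8)
    cv2.imwrite(f"pics/{n}_z.png",(np.clip(np.nan_to_num(P[...,2]),0,120)*2).astype(np.uint8))
E
```

```text
top bench z 0.8323409278450526
1 [ 439   83  123   39 1148] rgb [103.  65.  40.] z [46.2 47.9 50.8] xy [ 801. -417.] [ 888. -165.]
13 [353 132  33  17 105] rgb [42. 39. 37.] z [47.2 55.3 65.2] xy [740. -54.] [771.  12.]
14 [105 137  90  66 901] rgb [131.  76.  39.] z [48.1 59.  62.3] xy [617. 328.] [748. 512.]
15 [236 175  57  97 771] rgb [125. 115. 106.] z [49.3 59.8 62.6] xy [482. 132.] [677. 240.]
16 [331 247  41  88 624] rgb [133. 123. 115.] z [55.8 60.3 62.9] xy [366. -28.] [535.  51.]
17 [152 256  42  76 696] rgb [122. 112. 102.] z [49.9 59.5 62.5] xy [362. 325.] [508. 397.]
18 [517 272  24  71 677] rgb [117. 108.  99.] z [50.3 60.2 63. ] xy [ 359. -359.] [ 494. -318.]
19 [420 330  80  68 758] rgb [133.  39.  33.] z [50.5 60.2 63.2] xy [ 253. -277.] [ 378. -128.]
scene bench z 0.36174968732416346
1 [122  14  12   9  60] rgb [20.5 20.  20.5] z [47.  58.6 68.3] xy [  311. -1498.] [  348. -1447.]
2 [188  47  12  10  70] rgb [21.  20.5 21. ] z [47.8 58.5 68.7] xy [  264. -1031.] [ 306. -993.]
3 [230  69  44  27 398] rgb [45.5 45.  44.5] z [47.5 53.1 57.1] xy [ 230. -800.] [ 276. -589.]
6 [318 131  29  40 393] rgb [79. 25. 19.] z [47.  56.7 62.1] xy [ 254. -275.] [ 381. -122.]
7 [249 133  40  24 273] rgb [78. 72. 63.] z [46.9 57.8 62.1] xy [ 359. -360.] [ 500. -310.]
8 [314 186  50  42 500] rgb [73. 68. 59.] z [47.1 57.8 62.2] xy [363. -26.] [537.  57.]
9 [109 194  72  42 368] rgb [101.  63.  36.] z [46.1 47.5 49.9] xy [ 808. -412.] [ 885. -161.]
19 [209 254  33  18 247] rgb [63. 56. 50.] z [47.3 57.8 68.5] xy [744. -34.] [811.  18.]
20 [312 257  88  44 825] rgb [74. 67. 59.] z [47.4 57.7 62.2] xy [480. 133.] [678. 244.]
22 [428 273  65  34 625] rgb [88. 80. 73.] z [47.7 59.1 62.8] xy [357. 329.] [511. 402.]
25 [ 375  317   60   94 1059] rgb [119.  57.  25.] z [47.4 58.3 62.3] xy [616. 330.] [750. 515.]
```

View pics/top_z.png

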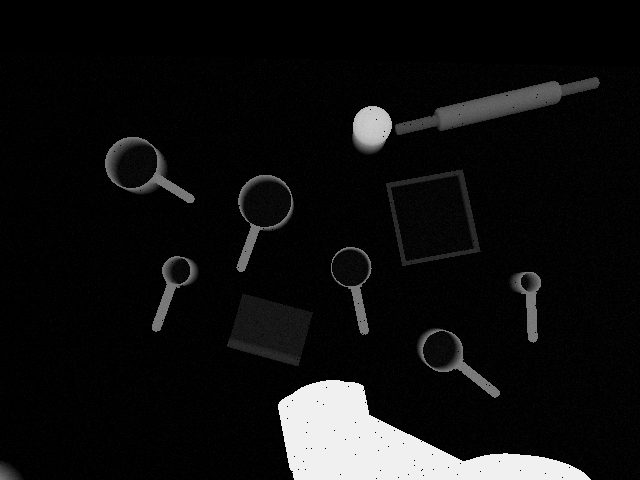

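```bash
cat > m.py <<'E'
from h import *
from scipy.optimize import least_squares
SP={'xl':(54,149),'l':(40,134),'m':(29,124),'s':(21,116)}
def measure(P,box,R,Lh,zlo=55.5,zhi=65):
    m=(P[...,2]>zlo)&(P[...,2]<zhi)&(P[...,0]>box[0])&(P[...,0]<box[1])&(P[...,1]>box[2])&(P[...,1]<box[3])
    Q=P[m]
    # handle tip = farthest pt from the median of convex; model: points within rim annulus or strip
    def res(v):
        dx=Q[:,0]-v[0];dy=Q[:,1]-v[1];r=np.hypot(dx,dy)
        u=-dx*np.cos(v[2])-dy*np.sin(v[2]);w=dx*np.sin(v[2])-dy*np.cos(v[2])
        rim=np.maximum(abs(r-(R-1))-1,0)
        h=np.hypot(np.maximum(abs(w)-9,0),np.maximum(np.maximum(R-u,u-Lh),0))+.0
        return np.minimum(rim,h)
    # init
    best=None
    c=np.array([(box[0]+box[1])/2,(box[2]+box[3])/2])
    mn=Q[:,:2].mean(0); far=Q[np.argmax(np.linalg.norm(Q[:,:2]-mn,axis=1)),:2]
    d=(mn-far)/np.linalg.norm(mn-far)
    for k in(.9,1,1.05):
        for da in (-.1,0,.1):
            v0=[*(far+d*Lh*k),np.arctan2(d[1],d[0])+da]
            s=least_squares(res,v0,loss='soft_l1',f_scale=1.)
            if best is None or s.cost<best.cost: best=s
    v=best.x
    # strip centre & tip refinement
    dx=Q[:,0]-v[0];dy=Q[:,1]-v[1];u=-dx*np.cos(v[2])-dy*np.sin(v[2]);w=dx*np.sin(v[2])-dy*np.cos(v[2])
    H=(u>R+5)&(abs(w)<14)
    pf=np.polyfit(u[H],w[H],1)
    return v,np.abs(best.fun).mean(),H.sum(),u[H].max(),pf,np.median(Q[:,2])
E
python3 - <<'E'
from m import *
B={'xl':(470,690,120,250),'l':(355,550,-45,65),'m':(345,525,315,410),'s':(345,510,-370,-300)}
for n in("top","scene"):
    z=np.load(n+"0.npz");P=cloud(n,z["d"])
    for k in B:
        v,e,c,t,pf,zm=measure(P,B[k],*SP[k]); print(n,k,v[:2].round(1),"yaw",v[2].round(3),"err",e.round(2),c,"tip",t.round(1),"handle at80 w,slope",np.polyval(pf,80).round(1),pf[0].round(3))
    m=(P[...,2]>14)&(P[...,2]<25)&(P[...,0]>500)&(P[...,0]<740)&(P[...,1]>-260)&(P[...,1]<-40)
    print("tray",cv2.minAreaRect(P[m][:,:2].astype(np.float32)))
    m=(P[...,2]>95)&(P[...,2]<110)&(P[...,0]>650)&(P[...,0]<850)&(P[...,1]>-100)&(P[...,1]<80)
    print("dredger",cv2.minEnclosingCircle(P[m][:,:2].astype(np.float32)))
E
```

```text
top xl [519.5 170.3] yaw 3.471 err 11.59 22 tip 155.8 handle at80 w,slope 15.5 -0.205
top l [408.6 -41.5] yaw -2.481 err 7.54 113 tip 141.4 handle at80 w,slope 4.4 -0.078
top m [393.6 403.8] yaw 2.525 err 4.65 233 tip 128.1 handle at80 w,slope -3.0 0.059
top s [ 379.  -355.2] yaw -2.915 err 2.72 314 tip 117.5 handle at80 w,slope 2.7 -0.034
tray ((605.9547119140625, -157.7283935546875), (176.4606170654297, 165.71841430664062), 11.797446250915527)
dredger ((773.4352416992188, -23.1224308013916), 34.01413345336914)
scene xl [548.9 259.9] yaw 2.67 err 14.13 39 tip 148.8 handle at80 w,slope 11.0 -0.157
scene l [412.6 -35.9] yaw -2.527 err 8.77 56 tip 139.9 handle at80 w,slope 2.5 -0.03
scene m [383.4 364.9] yaw 3.133 err 5.38 155 tip 127.3 handle at80 w,slope 2.6 -0.071
scene s [ 381.7 -350.3] yaw -2.925 err 3.03 90 tip 116.7 handle at80 w,slope 2.6 0.013
tray ((604.8511962890625, -154.45477294921875), (179.9227752685547, 169.80545043945312), 10.822501182556152)
dredger ((775.5443115234375, -17.638608932495117), 32.68497085571289)
```

```bash
cat > m.py <<'E'
from h import *
from scipy.optimize import least_squares
SP={'xl':(54,149),'l':(40,134),'m':(29,124),'s':(21,116)}
B={'xl':(470,690,120,250),'l':(355,550,-45,65),'m':(345,525,315,410),'s':(345,510,-370,-300)}
def measure(P,box,R,Lh,v0,zlo=55.5,zhi=65):
    """pose x,y,yaw(+x body axis; handle opposite)"""
    m=(P[...,2]>zlo)&(P[...,2]<zhi)&(P[...,0]>box[0])&(P[...,0]<box[1])&(P[...,1]>box[2])&(P[...,1]<box[3])
    Q=P[m]; v=np.array(v0,float)
    for it in range(8):
        dx=Q[:,0]-v[0];dy=Q[:,1]-v[1];u=-dx*np.cos(v[2])-dy*np.sin(v[2]);w=dx*np.sin(v[2])-dy*np.cos(v[2]);r=np.hypot(dx,dy)
        tol=[15,10,8,6,4,4,3,3][it]
        rim=(abs(r-R+1)<tol)&~((u>0)&(abs(w)<12)); H=(u>R+4)&(abs(w)<max(12,tol*1.5))&(u<Lh+15)
        s=least_squares(lambda c:np.hypot(Q[rim,0]-c[0],Q[rim,1]-c[1])-(R-1),v[:2],loss='soft_l1')
        v[:2]=s.x
        hm=Q[H,:2].mean(0); v[2]=np.arctan2(v[1]-hm[1],v[0]-hm[0])
    return v,np.abs(s.fun).mean(),rim.sum(),u[H].max(),np.median(Q[rim,2])
E
python3 - <<'E'
from m import *
V={'xl':(620,180,.35+0),'l':(495,8,-.2),'m':(470,350,.3),'s':(475,-335,0)}
for n in("top","scene"):
    z=np.load(n+"0.npz");P=cloud(n,z["d"])
    for k in B:
        v,e,c,t,zm=measure(P,B[k],*SP[k],V[k]); print(n,k,v[:2].round(1),"yaw",v[2].round(3),"err",e.round(2),c,"tip",t.round(1),zm.round(1))
p=np.load("top0.npz")["p"][:,:,::-1]
cv2.imwrite("pics/crop.png",cv2.resize(p[150:360,140:560],None,fx=1.9,fy=1.9,interpolation=2))
E
```

```text
m.py:15: RuntimeWarning: Mean of empty slice.
  hm=Q[H,:2].mean(0); v[2]=np.arctan2(v[1]-hm[1],v[0]-hm[0])
  ret = um.true_divide(
Traceback (most recent call last):
  File "m.py", line 16, in measure
    return v,np.abs(s.fun).mean(),rim.sum(),u[H].max(),np.median(Q[rim,2])
                                            ~~~~~~~~^^
ValueError: zero-size array to reduction operation maximum which has no identity
```

```bash
python3 - <<'E'
from m import *
V={'xl':(620,180,-.4),'l':(495,8,.2),'m':(470,350,-.3),'s':(475,-335,0)}
for n in("top","scene"):
    z=np.load(n+"0.npz");P=cloud(n,z["d"])
    for k in B:
        v,e,c,t,zm=measure(P,B[k],*SP[k],V[k]); print(n,k,v[:2].round(1),"yaw",v[2].round(3),"err",e.round(2),c,"tip",t.round(1),zm.round(1))
p=np.load("top0.npz")["p"][:,:,::-1]
cv2.imwrite("pics/crop.png",cv2.resize(p[150:360,140:560],None,fx=1.9,fy=1.9,interpolation=2))
E
```

```text
top xl [622.8 185.6] yaw -0.312 err 0.66 201 tip 148.1 59.9
top l [495.8  12.2] yaw 0.225 err 0.61 130 tip 133.3 60.3
top m [480.1 354.3] yaw -0.295 err 0.66 111 tip 123.6 59.1
top s [ 474.8 -338.6] yaw 0.027 err 0.56 86 tip 115.7 60.2
scene xl [623.1 188.9] yaw -0.313 err 0.97 205 tip 149.6 58.8
scene l [496.2  15.4] yaw 0.223 err 1.24 103 tip 135.9 58.9
scene m [480.6 357.9] yaw -0.294 err 1.0 122 tip 124.6 58.9
scene s [ 474.  -335.5] yaw 0.026 err 1.23 26 tip 114.7 58.2
```

View pics/crop.png

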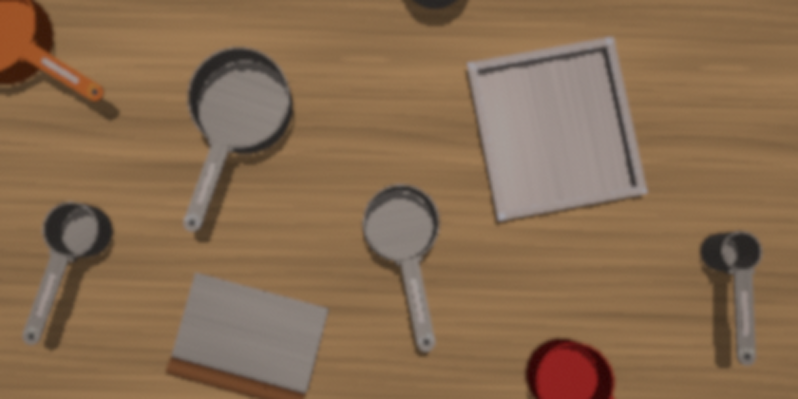

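```bash
cat > plan.py <<'E'
import sys,numpy as np
from rig import sense
from scipy.spatial.transform import Rotation as Ro
def plan(x,y,z,yaw,flip=0):
    s=sense();q=s["ee_rot"];R=Ro.from_quat(np.r_[q[1:],q[0]]);M=R.as_matrix()
    cur=np.arctan2(M[1,2],M[0,2])
    psi=yaw+np.pi/2
    psi=cur+(psi-cur+np.pi/2)%np.pi-np.pi/2+flip*np.pi
    X=np.array([0,0,-1.]);Z=np.array([np.cos(psi),np.sin(psi),0]);T=np.c_[X,np.cross(Z,X),Z]
    rv=(R.inv()*Ro.from_matrix(T)).as_rotvec()
    d=M.T@(np.array([x,y,z])-s["eef_pos"])
    print("t",round(s["time_s"],2),"pos",s["eef_pos"].round(1),"jawaz",cur.round(3),"tilt",np.degrees(np.arccos(-M[2,0])).round(2),"q",s["joints"].round(2),"F",s["force"].round(1),"g",round(s["grip_width"]*85.4,1))
    print(" down-tool axes: y",M[:,1].round(2),"z",M[:,2].round(2)," dist",np.linalg.norm(d).round(1),"turn",rv.round(3))
    print(" linear",(d/300).round(4),"rotation",(rv/.5).round(4))
if __name__=="__main__":
    a=[float(v) for v in sys.argv[1:]]; plan(*a)
def grasp(cx,cy,yaw,u): return cx-u*np.cos(yaw),cy-u*np.sin(yaw)
E
python3 plan.py 556.4 208.7 200 -.312
```

```text
t 0.1 pos [ 228.2 -472.6  230.8] jawaz -1.121 tilt 0.07 q [-1.34  0.31  1.5   0.    1.33 -0.22] F [-0.7  0.1  0.4] g 85.6
 down-tool axes: y [0.9  0.43 0.  ] z [ 0.43 -0.9  -0.  ]  dist 756.8 turn [ 0.762 -0.001  0.   ]
 linear [ 0.105   1.9725 -1.5692] rotation [ 1.5236e+00 -2.4000e-03  3.0000e-04]
```

```bash
python3 -m jog '[{"linear":[0.02,0.25,-0.2],"rotation":[0.2,0,0],"grip":40},{"linear":[0.04,0.6,-0.5],"rotation":[0.4,0,0],"grip":40},{"linear":[0.05,0.98,-0.78],"rotation":[0.76,0,0],"grip":40},{"linear":[0.05,0.98,-0.78],"rotation":[0.76,0,0],"grip":40},{"linear":[0.05,0.98,-0.78],"rotation":[0.76,0,0],"grip":40},{"linear":[0.05,0.98,-0.78],"rotation":[0.76,0,0],"grip":40},{"linear":[0.05,0.98,-0.78],"rotation":[0.76,0,0],"grip":40},{"linear":[0.05,0.98,-0.78],"rotation":[0.76,0,0],"grip":40},{"linear":[0.05,0.98,-0.78],"rotation":[0.76,0,0],"grip":40},{"linear":[0.05,0.98,-0.78],"rotation":[0.76,0,0],"grip":40},{"linear":[0.05,0.98,-0.78],"rotation":[0.76,0,0],"grip":40},{"linear":[0.05,0.98,-0.78],"rotation":[0.76,0,0],"grip":40}]' 100; python3 plan.py 556.4 208.7 130 -.312
```

```text
time_s: 1.1
eef_pos: [391.1, -134.2, 216.0]
ee_rot: [0.517, 0.482, 0.518, -0.482]
force: [0.3, 0.4, -0.7]
grip_width: 0.468
t 1.1 pos [ 391.1 -134.2  216. ] jawaz -1.5 tilt 0.07 q [-0.62  0.08  1.83  0.    1.24  0.88] F [ 0.3  0.4 -0.7] g 40.0
 down-tool axes: y [ 1.    0.07 -0.  ] z [ 0.07 -1.   -0.  ]  dist 390.3 turn [ 0.383 -0.001  0.001]
 linear [ 0.2875  0.6303 -1.1011] rotation [ 0.765  -0.0018  0.0015]
```

```bash
python3 -m jog '[{"linear":[0.05,0.6,-1.0],"rotation":[0.76,0,0],"grip":40},{"linear":[0.05,0.6,-1.0],"rotation":[0.76,0,0],"grip":40},{"linear":[0.05,0.6,-1.0],"rotation":[0.76,0,0],"grip":40},{"linear":[0.05,0.6,-1.0],"rotation":[0.76,0,0],"grip":40},{"linear":[0.05,0.6,-1.0],"rotation":[0.76,0,0],"grip":40},{"linear":[0.1,0.6,-1.0],"rotation":[0.76,0,0],"grip":40},{"linear":[0.15,0.6,-1.0],"rotation":[0.76,0,0],"grip":40},{"linear":[0.2,0.6,-1.0],"rotation":[0.76,0,0],"grip":40},{"linear":[0.25,0.61,-1.0],"rotation":[0.76,0,0],"grip":40},{"linear":[0.28,0.62,-1.0],"rotation":[0.76,0,0],"grip":40},{"linear":[0.28,0.62,-1.0],"rotation":[0.76,0,0],"grip":40}]'; python3 plan.py 556.4 208.7 100 -.312
```

```text
time_s: 2.02
eef_pos: [555.2, 178.3, 127.5]
ee_rot: [-0.415, -0.569, -0.419, 0.573]
force: [-0.7, -0.4, -1.0]
grip_width: 0.47
t 2.02 pos [555.2 178.3 127.5] jawaz -1.88 tilt 0.42 q [0.11 0.54 1.45 0.   1.16 1.99] F [-0.7 -0.4 -1. ] g 40.1
 down-tool axes: y [ 0.95 -0.3  -0.01] z [-0.3  -0.95  0.  ]  dist 41.0 turn [0.003 0.002 0.007]
 linear [ 0.0918 -0.0265 -0.0978] rotation [0.0051 0.0036 0.0141]
```

```bash
python3 -m jog '[{"linear":[0.09,-0.026,-0.098],"rotation":[0.005,0,0.014],"grip":40},{"linear":[0.09,-0.026,-0.098],"rotation":[0.005,0,0.014],"grip":40},{"linear":[0.09,-0.026,-0.098],"rotation":[0.005,0,0.014],"grip":40}]'; python3 plan.py 556.4 208.7 39 -.312; python3 - <<'E'
from h import *
for n in("scene","top"):
    p,d=capture(n); cv2.imwrite(f"pics/{n}1.png",p[:,:,::-1])
    np.savez(f"{n}1.npz",p=p,d=d)
p=cv2.imread("pics/scene1.png"); cv2.imwrite("pics/scene1c.png",cv2.resize(p[160:360,250:500],None,fx=3,fy=3))
E
```

```text
time_s: 2.27
eef_pos: [556.3, 207.4, 99.5]
ee_rot: [-0.416, -0.57, -0.416, 0.573]
force: [-0.3, -0.6, 1.6]
grip_width: 0.469
t 2.27 pos [556.3 207.4  99.5] jawaz -1.884 tilt 0.22 q [ 0.16  0.59  1.44 -0.    1.11  2.05] F [-0.3 -0.6  1.6] g 40.1
 down-tool axes: y [ 0.95 -0.31 -0.  ] z [-0.31 -0.95  0.  ]  dist 60.5 turn [-0.001  0.003  0.002]
 linear [ 0.2017 -0.0007 -0.0048] rotation [-0.0017  0.0064  0.0045]
```

View pics/scene1c.png

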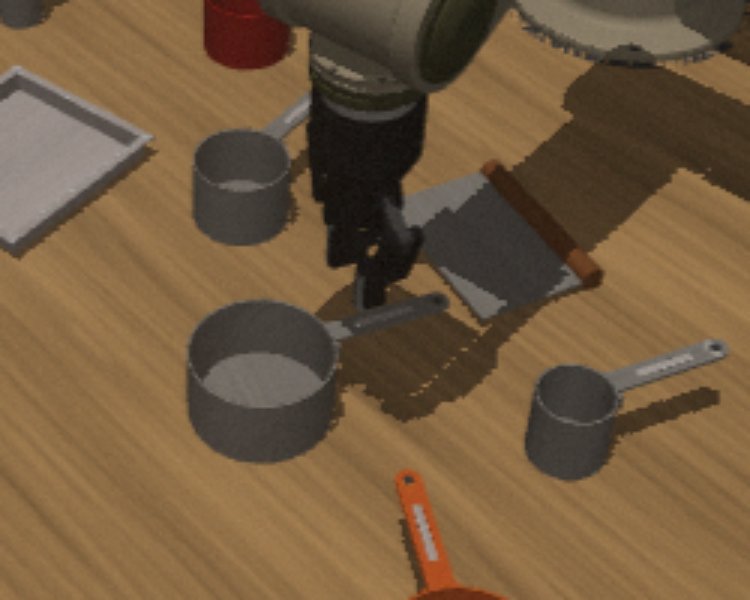

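```bash
cat >> h.py <<'E'
def proj(n,P):
    c=calibration(n);K=c["intrinsics"];T=np.linalg.inv(c["world_from_camera"])
    q=T[:3,:3]@np.asarray(P,float)+T[:3,3]; return np.array([K[0,2]+K[0,0]*q[0]/-q[2],K[1,2]+K[1,1]*-q[1]/-q[2]])
E
python3 - <<'E'
from h import *
p=cv2.imread("pics/scene1.png")
jz=np.array([-.31,-.95,0])
p=cv2.resize(p[160:360,250:500],None,fx=3,fy=3)
for o,c in((0,(0,255,0)),(20,(0,0,255)),(-20,(255,0,0))):
    a=(proj("scene",np.array([556.3,207.4,106])+jz*o)-[250,160])*3
    cv2.circle(p,tuple(int(v) for v in a),3,c,-1)
a=(proj("scene",[556.4,208.7,60])-[250,160])*3;cv2.circle(p,tuple(int(v) for v in a),3,(0,255,255),-1)
cv2.imwrite("pics/scene1d.png",p)
z=np.load("top1.npz");P=cloud("top",z["d"])
E
```

```text
(no output)
```

View pics/scene1d.png

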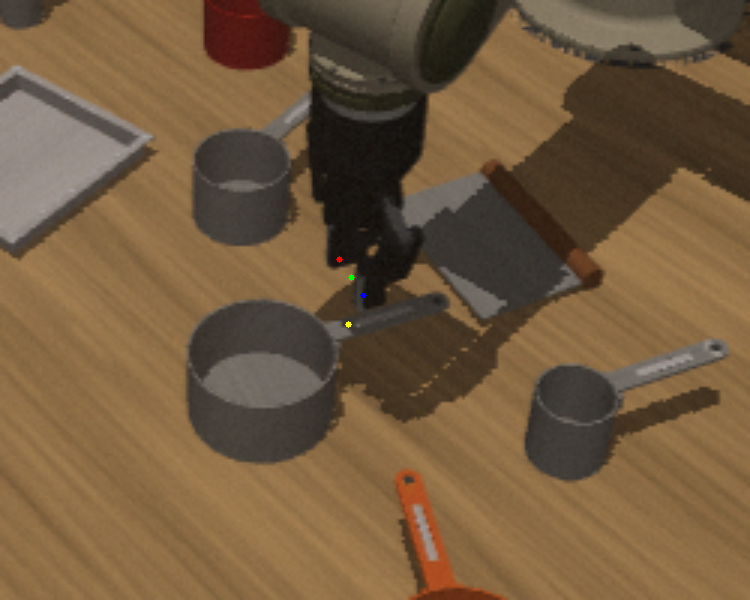

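The projected finger points straddle the handle, so I descend and grip.

```bash
python3 -m jog '[{"linear":[0.1,0,-0.004],"rotation":[0,0.006,0.004],"grip":40},{"linear":[0.2,0,-0.005],"rotation":[0,0.006,0.004],"grip":40},{"linear":[0.202,0,-0.005],"rotation":[0,0.006,0.004],"grip":40},{"linear":[0.202,0,-0.005],"rotation":[0,0.006,0.004],"grip":40},{"linear":[0.202,0,-0.005],"rotation":[0,0.006,0.004],"grip":14},{"linear":[0.202,0,-0.005],"rotation":[0,0.006,0.004],"grip":10},{"linear":[0.202,0,-0.005],"rotation":[0,0.006,0.004],"grip":10},{"linear":[0.202,0,-0.005],"rotation":[0,0.006,0.004],"grip":10},{"linear":[0.202,0,-0.005],"rotation":[0,0.006,0.004],"grip":10},{"linear":[0.202,0,-0.005],"rotation":[0,0.006,0.004],"grip":10}]' 100; python3 plan.py 556.4 208.7 140 -.312
```

```text
time_s: 3.2
eef_pos: [559.2, 208.1, 43.7]
ee_rot: [0.417, 0.574, 0.414, -0.57]
force: [-1.4, -2.0, 6.5]
grip_width: 0.171
t 3.2 pos [559.2 208.1  43.7] jawaz -1.885 tilt 0.43 q [ 0.16  0.66  1.48 -0.    0.99  2.05] F [-1.4 -2.   6.5] g 14.6
 down-tool axes: y [ 0.95 -0.31  0.01] z [-0.31 -0.95 -0.  ]  dist 96.3 turn [-0.002 -0.003 -0.007]
 linear [-3.209e-01 -7.100e-03  1.000e-04] rotation [-0.0037 -0.0057 -0.0139]
```

```bash
cat > look.py <<'E'
import sys
from h import *
tag=sys.argv[1]; 
for n in("scene","top"):
    p,d=capture(n); np.savez(f"{n}{tag}.npz",p=p,d=d)
    cv2.imwrite(f"pics/{n}{tag}.png",p[:,:,::-1])
if len(sys.argv)>3:
    x,y,z=[float(v) for v in sys.argv[2:5]]
    out=[]
    for n in("scene","top"):
        c=proj(n,[x,y,z]).astype(int); p=cv2.imread(f"pics/{n}{tag}.png")
        u=np.clip(c[0]-65,0,510);v=np.clip(c[1]-65,0,350); out.append(cv2.resize(p[v:v+130,u:u+130],(400,400),interpolation=2))
    cv2.imwrite(f"pics/c{tag}.png",np.hstack(out))
E
python3 look.py 2 580 200 60; python3 plan.py 556.4 208.7 140 -.312
```

```text
t 3.3 pos [559.1 208.1  43.7] jawaz -1.885 tilt 0.43 q [ 0.16  0.66  1.48 -0.    0.99  2.05] F [-2.  -1.6  7.8] g 14.0
 down-tool axes: y [ 0.95 -0.31  0.01] z [-0.31 -0.95 -0.  ]  dist 96.3 turn [-0.002 -0.003 -0.007]
 linear [-3.21e-01 -7.10e-03  1.00e-04] rotation [-0.0037 -0.0057 -0.0138]
```

View pics/c2.png

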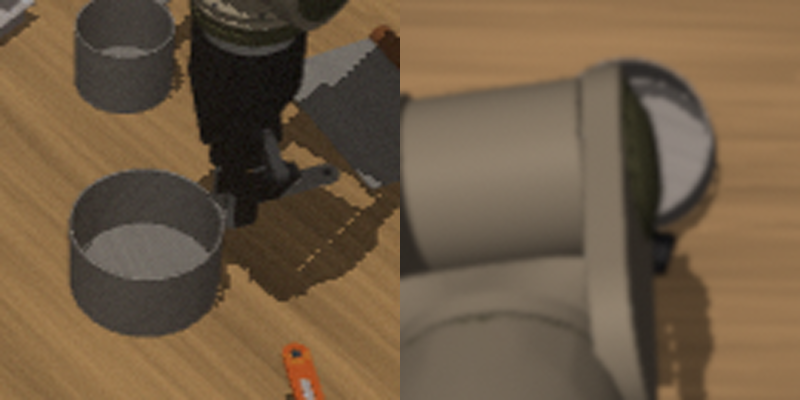

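```bash
python3 -m jog '[{"linear":[-0.02,0,0],"rotation":[0,0,0],"grip":8},{"linear":[-0.04,0,0],"rotation":[0,0,0],"grip":8},{"linear":[-0.07,0,0],"rotation":[0,0,0],"grip":8},{"linear":[-0.10,0,0],"rotation":[0,0,0],"grip":8},{"linear":[-0.13,0,0],"rotation":[0,0,0],"grip":8},{"linear":[-0.13,0,0],"rotation":[0,0,0],"grip":8}]'; python3 look.py 3 590 200 100;python3 plan.py 556.4 208.7 140 -.312
```

```text
time_s: 3.8
eef_pos: [559.8, 208.3, 85.2]
ee_rot: [0.418, 0.575, 0.414, -0.569]
force: [0.9, 0.5, -1.9]
grip_width: 0.166
t 3.9 pos [558.9 208.2  83.1] jawaz -1.885 tilt 0.47 q [ 0.16  0.61  1.45 -0.    1.07  2.05] F [-0.3  0.2 -1.3] g 13.8
 down-tool axes: y [ 0.95 -0.31  0.01] z [-0.31 -0.95 -0.  ]  dist 56.9 turn [-0.002 -0.003 -0.008]
 linear [-0.1897 -0.0072  0.0003] rotation [-0.0037 -0.0064 -0.015 ]
```

View pics/c3.png

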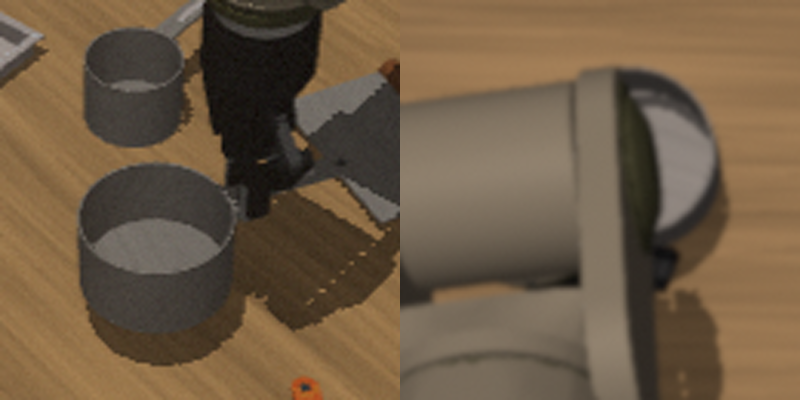

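```bash
cat > rim.py <<'E'
import sys
from h import *
# rim fit: tag n cx cy R zlo zhi
tag,n=sys.argv[1:3];cx,cy,R,zlo,zhi=map(float,sys.argv[3:8])
P=cloud(n,np.load(f"{n}{tag}.npz")["d"]).reshape(-1,3)
r=np.hypot(P[:,0]-cx,P[:,1]-cy);Q=P[(P[:,2]>zlo)&(P[:,2]<zhi)&(r<R+12)]
# top per azimuth
a=np.round(np.arctan2(Q[:,1]-cy,Q[:,0]-cx)/.15); T=[]
for k in np.unique(a):
    s=Q[a==k]; r=np.hypot(s[:,0]-cx,s[:,1]-cy); s=s[(r>R-12)]
    if len(s)>2: t=np.percentile(s[:,2],95); s=s[s[:,2]>t-3]; T.append(s.mean(0))
T=np.array(T)
A=np.c_[T[:,:2]-[cx,cy],np.ones(len(T))]; s=np.linalg.lstsq(A,T[:,2],rcond=None)[0]
e=T[:,2]-A@s; k=abs(e)<3; s=np.linalg.lstsq(A[k],T[k,2],rcond=None)[0]
print("plane slopes deg",np.degrees(s[:2]).round(1),"z",s[2].round(1),"circ",np.round(circ(T[k]),1),k.sum(),len(T))
E
for n in scene top; do python3 rim.py 3 $n 625 188 54 70 130; python3 rim.py 0 $n 623 187 54 50 70; done
```

```text
plane slopes deg [-1.1  0.3] z 100.1 circ [624.5 189.9  52.5] 19 43
plane slopes deg [0.1 0.3] z 59.8 circ [622.4 189.5  53.3] 40 42
plane slopes deg [-1.4 -1.4] z 97.7 circ [623.4 186.2  52.3] 19 21
plane slopes deg [ 0.1 -0.3] z 60.8 circ [621.9 185.9  53.1] 41 42
```

```bash
python3 -m jog '[{"linear":[-0.05,0,0],"rotation":[0,0,0],"grip":8},{"linear":[-0.11,0,0.05],"rotation":[0.05,0,0],"grip":8},{"linear":[-0.15,-0.02,0.12],"rotation":[0.15,0,0],"grip":8},{"linear":[-0.16,-0.05,0.2],"rotation":[0.25,0,0],"grip":8},{"linear":[-0.16,-0.08,0.28],"rotation":[0.36,0,0],"grip":8},{"linear":[-0.16,-0.11,0.36],"rotation":[0.48,0,0],"grip":8},{"linear":[-0.16,-0.14,0.44],"rotation":[0.6,0,0],"grip":8},{"linear":[-0.16,-0.16,0.5],"rotation":[0.6,0,0],"grip":8},{"linear":[-0.16,-0.16,0.5],"rotation":[0.6,0,0],"grip":8}]'; python3 plan.py 562.9 -102.7 130 -.9
```

```text
time_s: 4.65
eef_pos: [464.7, 78.5, 129.8]
ee_rot: [0.326, 0.63, 0.324, -0.626]
force: [0.2, -1.0, -1.7]
grip_width: 0.163
t 4.65 pos [464.7  78.5 129.8] jawaz -2.187 tilt 0.33 q [-0.08  0.31  1.8   0.    1.03  2.1 ] F [ 0.2 -1.  -1.7] g 13.9
 down-tool axes: y [ 0.82 -0.58  0.  ] z [-0.58 -0.82 -0.  ]  dist 206.1 turn [ 0.284 -0.004 -0.004]
 linear [0.001  0.6162 0.3037] rotation [ 0.5681 -0.0085 -0.0079]
```

```bash
python3 -m jog '[{"linear":[0,0.06,0.03],"rotation":[0.1,0,0],"grip":8},{"linear":[0,0.15,0.08],"rotation":[0.2,0,0],"grip":8},{"linear":[0,0.25,0.13],"rotation":[0.3,0,0],"grip":8},{"linear":[0,0.35,0.18],"rotation":[0.4,0,0],"grip":8},{"linear":[0,0.45,0.23],"rotation":[0.5,0,0],"grip":8},{"linear":[0,0.54,0.27],"rotation":[0.568,0,0],"grip":8},{"linear":[0,0.6,0.3],"rotation":[0.568,-0.008,-0.008],"grip":8},{"linear":[0,0.616,0.304],"rotation":[0.568,-0.008,-0.008],"grip":8},{"linear":[0,0.616,0.304],"rotation":[0.568,-0.008,-0.008],"grip":8},{"linear":[0,0.616,0.304],"rotation":[0.568,-0.008,-0.008],"grip":8}]'; python3 look.py 4 605 -156 100; python3 plan.py 562.9 -102.7 46 -.9;  for n in scene top; do python3 rim.py 4 $n 605 -156 54 110 170;done
```

```text
time_s: 5.48
eef_pos: [562.5, -101.8, 129.7]
ee_rot: [-0.233, -0.667, -0.233, 0.668]
force: [-1.1, -0.2, -1.7]
grip_width: 0.165
t 5.58 pos [ 562.4 -101.5  130.2] jawaz -2.469 tilt 0.04 q [-0.38  0.51  1.49  0.    1.15  2.09] F [ 0.4  0.3 -1.6] g 13.9
 down-tool axes: y [ 0.62 -0.78 -0.  ] z [-0.78 -0.62 -0.  ]  dist 84.2 turn [ 0.001 -0.     0.001]
 linear [0.2806 0.0045 0.0013] rotation [ 0.0027 -0.      0.0016]
plane slopes deg [ 2.2 -0.1] z 141.4 circ [ 603.3 -151.9   53.1] 21 37Traceback (most recent call last):
  File "rim.py", line 13, in <module>
    A=np.c_[T[:,:2]-[cx,cy],np.ones(len(T))]; s=np.linalg.lstsq(A,T[:,2],rcond=None)[0]
            ~^^^^^^
IndexError: too many indices for array: array is 1-dimensional, but 2 were indexed
```

View pics/c4.png

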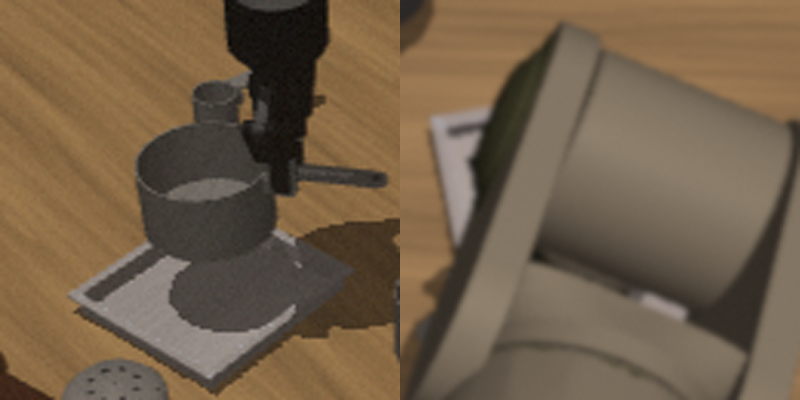

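```bash
python3 -m jog '[{"linear":[0.05,0.006,0.002],"rotation":[0,0,0],"grip":8},{"linear":[0.13,0.011,0.003],"rotation":[0,0,0],"grip":8},{"linear":[0.2,0.011,0.003],"rotation":[0,0,0],"grip":8},{"linear":[0.25,0.011,0.003],"rotation":[0,0,0],"grip":8},{"linear":[0.268,0.011,0.003],"rotation":[0,0,0],"grip":8},{"linear":[0.274,0.011,0.003],"rotation":[0,0,0],"grip":8},{"linear":[0.278,0.011,0.003],"rotation":[0,0,0],"grip":8},{"linear":[0.278,0.011,0.003],"rotation":[0,0,0],"grip":8},{"linear":[0.278,0.011,0.003],"rotation":[0,0,0],"grip":8}]'; python3 look.py 5 605 -156 60; python3 plan.py 562.9 -102.7 46 -.9;  for n in scene ; do python3 rim.py 5 $n 605 -156 54 45 75;done
```

```text
time_s: 6.33
eef_pos: [564.2, -104.5, 47.8]
ee_rot: [0.233, 0.668, 0.233, -0.667]
force: [-0.1, -0.3, -1.0]
grip_width: 0.168
t 6.43 pos [ 564.1 -104.6   47.6] jawaz -2.469 tilt 0.05 q [-0.39  0.62  1.55  0.    0.97  2.08] F [-1.   0.7 -0.3] g 14.4
 down-tool axes: y [ 0.62 -0.78  0.  ] z [-0.78 -0.62 -0.  ]  dist 2.8 turn [ 0.001 -0.001 -0.   ]
 linear [ 0.0052 -0.0075 -0.0008] rotation [ 0.0029 -0.0016 -0.0009]
plane slopes deg [0.2 0.6] z 62.3 circ [ 605.9 -154.    52.5] 33 33
```

View pics/c5.png

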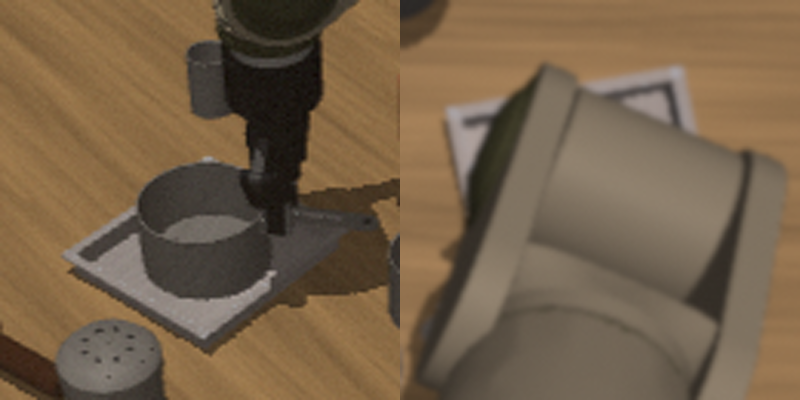

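```bash
python3 -m jog '[{"linear":[0.002,0,0],"rotation":[0,0,0],"grip":20},{"linear":[0.002,0,0],"rotation":[0,0,0],"grip":34},{"linear":[0.002,0,0],"rotation":[0,0,0],"grip":34},{"linear":[0.002,0,0],"rotation":[0,0,0],"grip":34},{"linear":[-0.05,0,0],"rotation":[0,0,0],"grip":34},{"linear":[-0.15,0,0],"rotation":[0,0,0],"grip":34},{"linear":[-0.28,0,0],"rotation":[0,0,0],"grip":36},{"linear":[-0.35,0,0],"rotation":[0,0,0],"grip":40},{"linear":[-0.35,0,0],"rotation":[0,0,0],"grip":40}]'; python3 look.py 6 605 -156 60;  for n in scene ; do python3 rim.py 6 $n 605 -156 54 45 75;done; python3 -c "
from plan import *
print(grasp(496,13.8,.224,76))"
```

```text
time_s: 7.18
eef_pos: [566.0, -105.4, 157.7]
ee_rot: [0.235, 0.67, 0.231, -0.665]
force: [0.0, -1.1, 0.3]
grip_width: 0.466
plane slopes deg [-0.   0.3] z 61.2 circ [ 604.5 -153.    53.2] 36 41
(np.float64(421.8987288242373), np.float64(-3.0819907041817487))
```

View pics/c6.png

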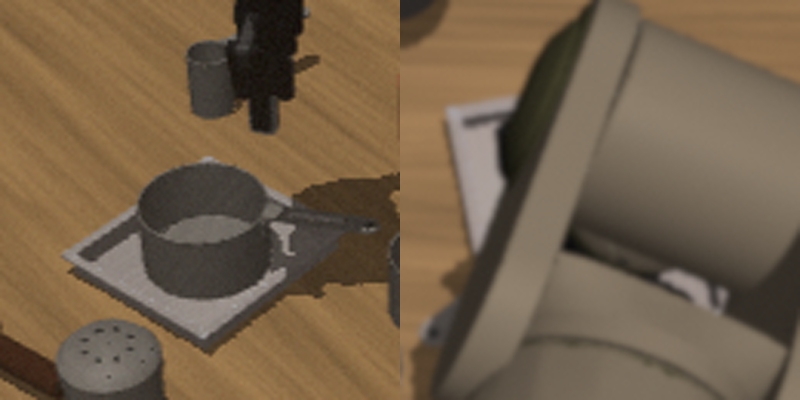

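```bash
python3 plan.py 421.9 -3.1 110 .224; python3 -m jog '[{"linear":[0,-0.1,0],"rotation":[-0.3,0,0],"grip":40},{"linear":[0,-0.2,0],"rotation":[-0.6,0,0],"grip":40},{"linear":[0,-0.3,0],"rotation":[-0.8,0,0],"grip":40},{"linear":[0,-0.45,0],"rotation":[-1.0,0,0],"grip":40},{"linear":[0,-0.5,0],"rotation":[-1.0,0,0],"grip":40},{"linear":[0,-0.5,0],"rotation":[-1.0,0,0],"grip":40}]';python3 plan.py 421.9 -3.1 100 .224
```

```text
t 7.28 pos [ 564.1 -104.7  152.9] jawaz -2.469 tilt 0.11 q [-0.39  0.49  1.46  0.    1.2   2.08] F [ 0.   1.3 -0.8] g 40.1
 down-tool axes: y [ 0.62 -0.78  0.  ] z [-0.78 -0.62 -0.  ]  dist 180.0 turn [-1.123 -0.    -0.002]
 linear [ 0.1421 -0.5603  0.1602] rotation [-2.2452e+00 -7.0000e-04 -4.0000e-03]
time_s: 7.78
eef_pos: [467.8, 15.4, 151.4]
ee_rot: [-0.391, -0.588, -0.393, 0.589]
force: [0.8, -0.6, 0.7]
grip_width: 0.464
t 7.78 pos [467.8  15.4 151.4] jawaz -1.966 tilt 0.12 q [-0.22  0.27  1.77  0.    1.1   1.75] F [ 0.8 -0.6  0.7] g 39.7
 down-tool axes: y [ 0.92 -0.39 -0.  ] z [-0.39 -0.92 -0.  ]  dist 71.4 turn [-0.619 -0.001  0.002]
 linear [ 0.1717 -0.1172  0.1159] rotation [-1.2389 -0.0016  0.0041]
```

```bash
python3 -m jog '[{"linear":[0,-0.06,0.06],"rotation":[-0.3,0,0],"grip":40},{"linear":[0,-0.117,0.116],"rotation":[-0.6,0,0],"grip":40},{"linear":[0.05,-0.117,0.116],"rotation":[-0.8,0,0],"grip":40},{"linear":[0.08,-0.117,0.116],"rotation":[-1.0,0,0],"grip":40},{"linear":[0.1,-0.117,0.116],"rotation":[-1.0,0,0],"grip":40},{"linear":[0.1,-0.117,0.116],"rotation":[-1.0,0,0],"grip":40}]';python3 plan.py 421.9 -3.1 90 .224
```

```text
time_s: 8.28
eef_pos: [421.4, -3.3, 119.9]
ee_rot: [0.523, 0.474, 0.526, -0.475]
force: [0.1, 0.1, -0.5]
grip_width: 0.469
t 8.28 pos [421.4  -3.3 119.9] jawaz -1.47 tilt 0.31 q [-0.29  0.23  1.94  0.    0.99  1.18] F [ 0.1  0.1 -0.5] g 40.1
 down-tool axes: y [ 0.99  0.1  -0.  ] z [ 0.1  -0.99 -0.  ]  dist 29.9 turn [-0.124 -0.003  0.005]
 linear [ 0.0998  0.0023 -0.0002] rotation [-0.2471 -0.0052  0.0095]
```

```bash
python3 -m jog '[{"linear":[0.05,0.002,0],"rotation":[-0.247,-0.005,0.009],"grip":40},{"linear":[0.1,0.002,0],"rotation":[-0.247,-0.005,0.009],"grip":40},{"linear":[0.18,0.002,0],"rotation":[-0.247,-0.005,0.009],"grip":40},{"linear":[0.25,0.002,0],"rotation":[-0.247,-0.005,0.009],"grip":40},{"linear":[0.263,0.002,0],"rotation":[-0.247,-0.005,0.009],"grip":40},{"linear":[0.263,0.002,0],"rotation":[-0.247,-0.005,0.009],"grip":40}]'; python3 look.py 7 460 5 60;python3 plan.py 421.9 -3.1 41 .224
```

```text
time_s: 8.78
eef_pos: [421.2, -3.0, 40.4]
ee_rot: [0.551, 0.441, 0.553, -0.442]
force: [0.3, 0.0, 0.9]
grip_width: 0.468
t 8.88 pos [422.3  -3.3  41.9] jawaz -1.348 tilt 0.05 q [-0.29  0.37  2.01 -0.    0.77  1.06] F [-0.2 -0.1  0. ] g 40.1
 down-tool axes: y [0.98 0.22 0.  ] z [ 0.22 -0.98  0.  ]  dist 1.0 turn [-0.002  0.    -0.001]
 linear [ 0.0029 -0.0011 -0.001 ] rotation [-0.003   0.0009 -0.0016]
```

View pics/c7.png

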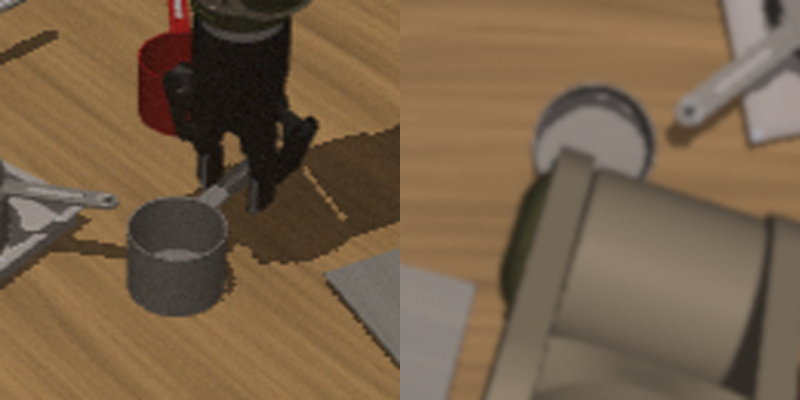

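```bash
python3 -m jog '[{"linear":[0,0,0],"rotation":[0,0,0],"grip":16},{"linear":[0,0,0],"rotation":[0,0,0],"grip":8},{"linear":[0,0,0],"rotation":[0,0,0],"grip":8},{"linear":[0,0,0],"rotation":[0,0,0],"grip":8},{"linear":[0,0,0],"rotation":[0,0,0],"grip":8},{"linear":[0,0,0],"rotation":[0,0,0],"grip":8},{"linear":[-0.02,0,0],"rotation":[0,0,0],"grip":8},{"linear":[-0.06,0,0],"rotation":[0,0,0],"grip":8},{"linear":[-0.13,0,0],"rotation":[0,0,0],"grip":8},{"linear":[-0.2,0,0],"rotation":[0,0,0],"grip":8},{"linear":[-0.27,0,0],"rotation":[0,0,0],"grip":8},{"linear":[-0.3,0,0],"rotation":[0,0,0],"grip":8},{"linear":[-0.3,0,0],"rotation":[0,0,0],"grip":8}]' 100; python3 look.py 8 460 5 140;python3 plan.py 421.9 -3.1 41 .224; for n in scene top; do python3 rim.py 8 $n 497 13 40 120 170;done
```

```text
time_s: 9.97
eef_pos: [423.1, -3.5, 133.8]
ee_rot: [0.554, 0.442, 0.551, -0.441]
force: [-0.1, -0.1, -1.7]
grip_width: 0.17
t 10.07 pos [421.9  -3.2 131.4] jawaz -1.348 tilt 0.02 q [-0.29  0.21  1.93 -0.    1.01  1.06] F [-0.5 -0.1 -2.4] g 14.2
 down-tool axes: y [0.98 0.22 0.  ] z [ 0.22 -0.98  0.  ]  dist 90.4 turn [-0.002  0.    -0.   ]
 linear [ 3.012e-01  1.000e-04 -2.000e-04] rotation [-0.0031  0.0003 -0.0005]
plane slopes deg [-1.6  0.4] z 148.0 circ [494.5  15.7  39.6] 39 40
plane slopes deg [-1.6 -0.5] z 147.8 circ [494.9  12.9  38.7] 29 29
```

View pics/c8.png

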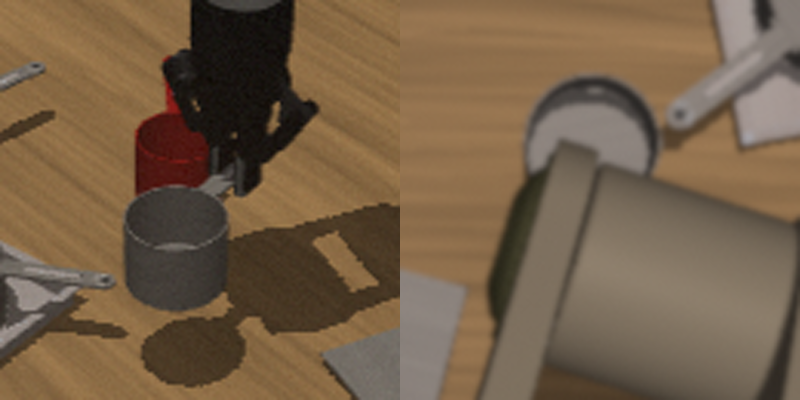

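View pics/top8.png

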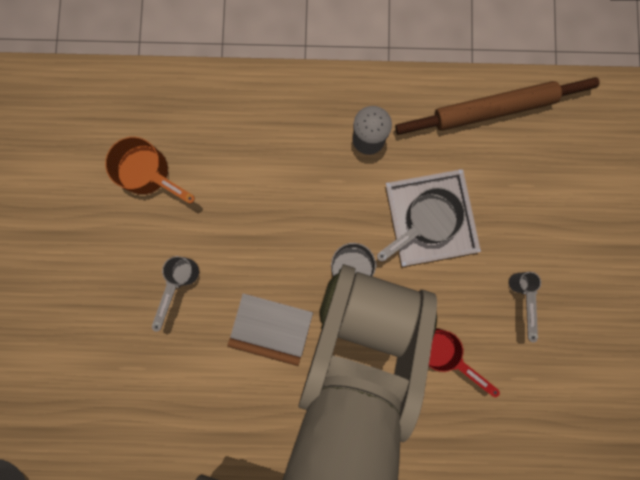

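```bash
for n in scene top; do python3 rim.py 8 $n 605 -155 54 50 75;done; python3 - <<'E'
from m import *
for n in("scene","top"):
    P=cloud(n,np.load(n+"8.npz")["d"]); print(n,measure(P,(480,690,-230,-60),54,149,(605,-155,-.9)))
E
```

```text
plane slopes deg [ 0.  -0.1] z 61.3 circ [ 604.3 -153.1   53. ] 41 41
plane slopes deg [-0.2 -0.1] z 62.8 circ [ 604.2 -156.4   53.1] 42 43
scene (array([ 604.95144154, -154.28317263,   -0.89719471]), np.float64(1.2323807097925519), np.int64(173), np.float64(123.88339628503336), np.float64(59.858509921641826))
top (array([ 604.73233507, -156.9478667 ,   -0.89963079]), np.float64(0.66515977861406), np.int64(238), np.float64(129.03657628332272), np.float64(61.48595944661264))
```

```bash
python3 plan.py 530.7 -140.8 132 -.2; python3 -m jog '[{"linear":[0,0.05,0.06],"rotation":[0.05,0,0],"grip":8},{"linear":[0,0.1,0.13],"rotation":[0.15,0,0],"grip":8},{"linear":[0,0.14,0.22],"rotation":[0.3,0,0],"grip":8},{"linear":[0,0.18,0.31],"rotation":[0.45,0,0],"grip":8},{"linear":[0,0.22,0.4],"rotation":[0.6,0,0],"grip":8},{"linear":[0,0.25,0.47],"rotation":[0.75,0,0],"grip":8},{"linear":[0,0.254,0.53],"rotation":[0.85,0,0],"grip":8},{"linear":[0,0.254,0.53],"rotation":[0.85,0,0],"grip":8},{"linear":[0,0.254,0.53],"rotation":[0.85,0,0],"grip":8}]'; python3 plan.py 530.7 -140.8 132 -.2
```

```text
t 10.07 pos [421.9  -3.2 131.4] jawaz -1.348 tilt 0.02 q [-0.29  0.21  1.93 -0.    1.01  1.06] F [-0.5 -0.1 -2.4] g 14.2
 down-tool axes: y [0.98 0.22 0.  ] z [ 0.22 -0.98  0.  ]  dist 175.5 turn [ 0.422  0.    -0.   ]
 linear [-0.002   0.2527  0.5275] rotation [ 8.449e-01  2.000e-04 -6.000e-04]
time_s: 10.82
eef_pos: [530.5, -141.6, 129.6]
ee_rot: [-0.446, -0.548, -0.448, 0.548]
force: [-0.1, -0.6, -1.2]
grip_width: 0.167
t 10.82 pos [ 530.5 -141.6  129.6] jawaz -1.774 tilt 0.17 q [-0.47  0.47  1.56  0.    1.12  1.3 ] F [-0.1 -0.6 -1.2] g 14.3
 down-tool axes: y [ 0.98 -0.2  -0.  ] z [-0.2  -0.98 -0.  ]  dist 2.5 turn [-0.003 -0.001  0.003]
 linear [-0.008  -0.     -0.0026] rotation [-0.0061 -0.002   0.0057]
```

```bash
python3 look.py 9 600 -155 110; for n in scene top; do python3 rim.py 9 $n 604 -155 40 125 170; python3 rim.py 9 $n 604 -155 54 50 75; done; python3 plan.py 530.7 -140.8 48 -.2
```

```text
plane slopes deg [-2.   0.1] z 143.1 circ [ 602.1 -153.4   39.2] 38 42
plane slopes deg [-0.1  0.1] z 61.7 circ [ 604.3 -153.2   53.7] 26 27
plane slopes deg [-0.5  0.2] z 144.7 circ [ 602.7 -156.8   39.4] 16 17
plane slopes deg [0.1 0.7] z 62.5 circ [ 597.5 -164.8   62.1] 16 16
t 10.92 pos [ 530.5 -140.6  130.4] jawaz -1.772 tilt 0.11 q [-0.47  0.46  1.56  0.    1.12  1.3 ] F [-0.2  0.  -1.4] g 14.1
 down-tool axes: y [ 0.98 -0.2  -0.  ] z [-0.2  -0.98 -0.  ]  dist 82.4 turn [-0.001 -0.001  0.002]
 linear [0.2747 0.0012 0.0009] rotation [-0.0028 -0.0015  0.0037]
```

View pics/c9.png

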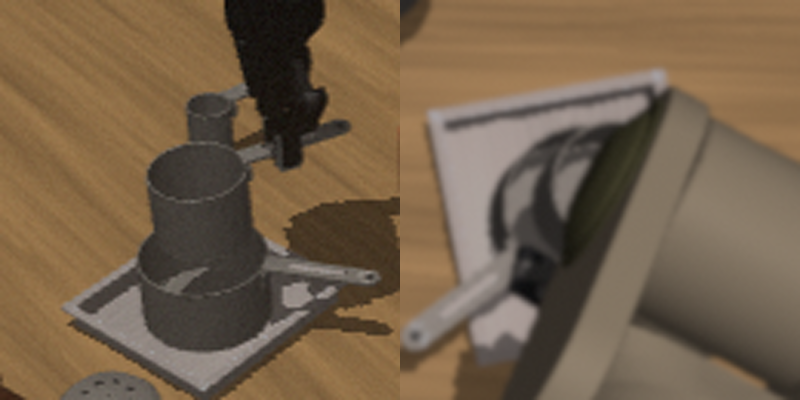

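```bash
python3 -m jog '[{"linear":[0.03,0.011,0.002],"rotation":[0,0,0],"grip":8},{"linear":[0.08,0.011,0.002],"rotation":[0,0,0],"grip":8},{"linear":[0.14,0.011,0.002],"rotation":[0,0,0],"grip":8},{"linear":[0.2,0.011,0.002],"rotation":[0,0,0],"grip":8},{"linear":[0.245,0.011,0.002],"rotation":[0,0,0],"grip":8},{"linear":[0.262,0.011,0.002],"rotation":[0,0,0],"grip":8},{"linear":[0.27,0.011,0.002],"rotation":[0,0,0],"grip":8},{"linear":[0.274,0.011,0.002],"rotation":[0,0,0],"grip":8},{"linear":[0.274,0.011,0.002],"rotation":[0,0,0],"grip":8}]'; python3 look.py 10 600 -155 60; for n in scene ; do python3 rim.py 10 $n 604 -155 40 62 80; done; python3 plan.py 530.7 -140.8 48 -.2
```

```text
time_s: 11.67
eef_pos: [533.2, -141.0, 49.3]
ee_rot: [-0.447, -0.547, -0.448, 0.548]
force: [-5.6, 2.2, 8.7]
grip_width: 0.161
plane slopes deg [-0.2 -0.1] z 65.3 circ [ 603.  -153.2   40.6] 29 31
t 11.77 pos [ 533.5 -141.1   49.3] jawaz -1.771 tilt 0.11 q [-0.47  0.58  1.62  0.    0.95  1.3 ] F [-5.5  1.6  9.1] g 14.4
 down-tool axes: y [ 0.98 -0.2  -0.  ] z [-0.2  -0.98 -0.  ]  dist 3.1 turn [-0.    -0.001  0.002]
 linear [ 0.0044 -0.0094  0.0008] rotation [-0.0004 -0.0014  0.0034]
```

View pics/c10.png

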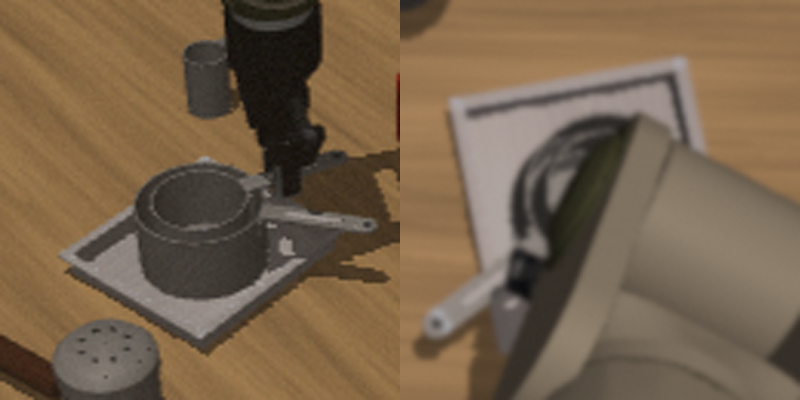

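```bash
python3 -m jog '[{"linear":[-0.002,0,0],"rotation":[0,0,0],"grip":20},{"linear":[-0.002,0,0],"rotation":[0,0,0],"grip":32},{"linear":[-0.002,0,0],"rotation":[0,0,0],"grip":32},{"linear":[-0.002,0,0],"rotation":[0,0,0],"grip":32},{"linear":[-0.05,0,0],"rotation":[0,0,0],"grip":32},{"linear":[-0.15,0,0],"rotation":[0,0,0],"grip":32},{"linear":[-0.28,0,0],"rotation":[0,0,0],"grip":36},{"linear":[-0.38,0,0],"rotation":[0,0,0],"grip":40},{"linear":[-0.4,0,0],"rotation":[0,0,0],"grip":40}]'; python3 look.py 11 605 -156 60;  for n in scene ; do python3 rim.py 11 $n 604 -154 40 62 80; python3 rim.py 11 $n 605 -154 54 45 64.2;done; python3 -c "
from plan import *
print(grasp(480.4,356,-.295,77))"; python3 plan.py 406.7 378.4 150 -.295; python3 plan.py 406.7 378.4 150 -.295 1
```

```text
time_s: 12.52
eef_pos: [535.5, -142.1, 174.6]
ee_rot: [0.45, 0.548, 0.445, -0.546]
force: [0.1, -0.2, 0.5]
grip_width: 0.472
plane slopes deg [-0.4  0.5] z 65.4 circ [ 603.1 -152.9   40.6] 32 33
plane slopes deg [-0.6  0.2] z 61.4 circ [ 603.5 -153.4   52.3] 38 38
(np.float64(406.72623504128194), np.float64(378.3869684595205))
t 12.62 pos [ 534.2 -141.5  170.5] jawaz -1.771 tilt 0.07 q [-0.47  0.43  1.5   0.    1.21  1.3 ] F [ 0.2 -0.3 -0.3] g 40.1
 down-tool axes: y [ 0.98 -0.2   0.  ] z [-0.2  -0.98  0.  ]  dist 535.7 turn [ 0.095  0.    -0.001]
 linear [ 0.0673 -0.7612 -1.6138] rotation [ 1.897e-01  1.000e-04 -2.500e-03]
t 12.62 pos [ 534.2 -141.5  170.5] jawaz -1.771 tilt 0.07 q [-0.47  0.43  1.5   0.    1.21  1.3 ] F [ 0.2 -0.3 -0.3] g 40.1
 down-tool axes: y [ 0.98 -0.2   0.  ] z [-0.2  -0.98  0.  ]  dist 535.7 turn [-3.047e+00  2.000e-03  0.000e+00]
 linear [ 0.0673 -0.7612 -1.6138] rotation [-6.0935e+00  3.8000e-03  1.0000e-04]
```

View pics/c11.png

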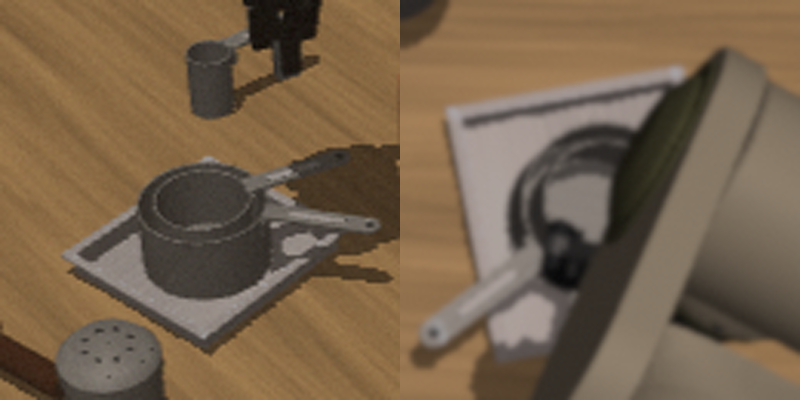

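```bash
python3 -m jog '[{"linear":[0,-0.1,-0.2],"rotation":[0.05,0,0],"grip":40},{"linear":[0,-0.25,-0.55],"rotation":[0.19,0,0],"grip":40},{"linear":[0,-0.45,-1.0],"rotation":[0.19,0,0],"grip":40},{"linear":[0,-0.45,-1.0],"rotation":[0.19,0,0],"grip":40},{"linear":[0,-0.45,-1.0],"rotation":[0.19,0,0],"grip":40},{"linear":[0,-0.45,-1.0],"rotation":[0.19,0,0],"grip":40},{"linear":[0,-0.45,-1.0],"rotation":[0.19,0,0],"grip":40},{"linear":[0,-0.45,-1.0],"rotation":[0.19,0,0],"grip":40},{"linear":[0,-0.45,-1.0],"rotation":[0.19,0,0],"grip":40}]'; python3 plan.py 406.7 378.4 120 -.295
```

```text
time_s: 13.37
eef_pos: [458.9, 184.3, 168.5]
ee_rot: [-0.422, -0.566, -0.423, 0.567]
force: [0.9, -0.0, -0.5]
grip_width: 0.47
t 13.37 pos [458.9 184.3 168.5] jawaz -1.86 tilt 0.13 q [0.14 0.31 1.68 0.   1.16 2.  ] F [ 0.9 -0.  -0.5] g 40.2
 down-tool axes: y [ 0.96 -0.29 -0.  ] z [-0.29 -0.96  0.  ]  dist 206.8 turn [0.005 0.    0.002]
 linear [ 0.1625 -0.3513 -0.5705] rotation [0.0109 0.0003 0.0047]
```

```bash
python3 -m jog '[{"linear":[0.02,-0.1,-0.15],"rotation":[0.01,0,0],"grip":40},{"linear":[0.05,-0.25,-0.4],"rotation":[0.01,0,0],"grip":40},{"linear":[0.1,-0.351,-0.57],"rotation":[0.01,0,0],"grip":40},{"linear":[0.14,-0.351,-0.57],"rotation":[0.01,0,0],"grip":40},{"linear":[0.16,-0.351,-0.57],"rotation":[0.01,0,0],"grip":40},{"linear":[0.16,-0.351,-0.57],"rotation":[0.01,0,0],"grip":40},{"linear":[0.16,-0.351,-0.57],"rotation":[0.01,0,0],"grip":40}]'; python3 look.py 12 440 368 60; python3 plan.py 406.7 378.4 41 -.295
```

```text
time_s: 13.95
eef_pos: [404.9, 378.9, 117.8]
ee_rot: [-0.421, -0.565, -0.423, 0.57]
force: [0.5, -0.2, 0.1]
grip_width: 0.471
t 14.05 pos [406.8 377.3 119.9] jawaz -1.866 tilt 0.21 q [0.54 0.49 1.55 0.   1.11 2.4 ] F [-0.  -0.9  0.5] g 40.0
 down-tool axes: y [ 0.96 -0.29 -0.  ] z [-0.29 -0.96  0.  ]  dist 78.9 turn [0.    0.002 0.003]
 linear [ 0.263  -0.0005 -0.0038] rotation [0.0005 0.0033 0.0065]
```

View pics/c12.png

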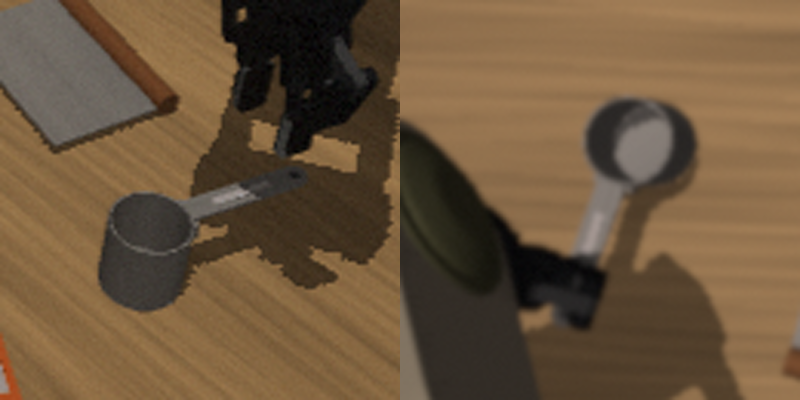

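Aligned over M's handle, so I descend, close and lift.

```bash
python3 -m jog '[{"linear":[0.05,0,-0.004],"rotation":[0,0.003,0.006],"grip":40},{"linear":[0.13,0,-0.004],"rotation":[0,0.003,0.006],"grip":40},{"linear":[0.22,0,-0.004],"rotation":[0,0.003,0.006],"grip":40},{"linear":[0.26,0,-0.004],"rotation":[0,0.003,0.006],"grip":40},{"linear":[0.26,0,-0.004],"rotation":[0,0.003,0.006],"grip":40},{"linear":[0.26,0,-0.004],"rotation":[0,0.003,0.006],"grip":40},{"linear":[0.26,0,-0.004],"rotation":[0,0.003,0.006],"grip":18},{"linear":[0.26,0,-0.004],"rotation":[0,0.003,0.006],"grip":8},{"linear":[0.26,0,-0.004],"rotation":[0,0.003,0.006],"grip":8},{"linear":[0.26,0,-0.004],"rotation":[0,0.003,0.006],"grip":8},{"linear":[0.26,0,-0.004],"rotation":[0,0.003,0.006],"grip":8},{"linear":[0.26,0,-0.004],"rotation":[0,0.003,0.006],"grip":8}]' 100;python3 -m jog '[{"linear":[-0.02,0,0],"rotation":[0,0,0],"grip":8},{"linear":[-0.06,0,0],"rotation":[0,0,0],"grip":8},{"linear":[-0.13,0,0],"rotation":[0,0,0],"grip":8},{"linear":[-0.2,0,0],"rotation":[0,0,0],"grip":8},{"linear":[-0.27,0,0],"rotation":[0,0,0],"grip":8},{"linear":[-0.31,0,0],"rotation":[0,0,0],"grip":8},{"linear":[-0.31,0,0],"rotation":[0,0,0],"grip":8}]' 100; python3 look.py 13 440 368 130;python3 plan.py 530.7 -200 135 .5; for n in scene top; do python3 rim.py 13 $n 480 356 29 120 170; python3 rim.py 13 $n 603 -155 54 50 64.2;  python3 rim.py 13 $n 603 -155 40 62 80;done
```

```text
time_s: 15.05
eef_pos: [406.9, 378.7, 42.6]
ee_rot: [0.421, 0.568, 0.421, -0.568]
force: [-1.9, 0.9, 5.9]
grip_width: 0.158
time_s: 15.63
eef_pos: [407.9, 379.3, 138.4]
ee_rot: [0.421, 0.57, 0.421, -0.566]
force: [0.3, 0.4, -0.8]
grip_width: 0.167
t 15.73 pos [406.7 378.5 135.3] jawaz -1.865 tilt 0.03 q [0.54 0.47 1.53 0.   1.14 2.4 ] F [ 0.2  0.7 -0.8] g 14.5
 down-tool axes: y [ 0.96 -0.29  0.  ] z [-0.29 -0.96 -0.  ]  dist 591.7 turn [-0.795 -0.    -0.   ]
 linear [0.     0.9555 1.7254] rotation [-1.5893e+00 -1.0000e-03 -4.0000e-04]
plane slopes deg [-0.5  1.5] z 153.2 circ [479.  359.7  28.4] 42 42
plane slopes deg [-0.5  0.5] z 61.4 circ [ 602.2 -153.8   52.1] 36 37
plane slopes deg [-1.  1.] z 65.5 circ [ 603.2 -152.2   40.5] 29 29
plane slopes deg [-0.7  0.1] z 151.9 circ [478.3 356.   28.4] 43 43
plane slopes deg [-0.2  0.2] z 62.1 circ [ 603.9 -156.2   53.1] 40 40
plane slopes deg [-0.3 -0.3] z 66.5 circ [ 604.  -154.8   40. ] 41 42
```

View pics/c13.png

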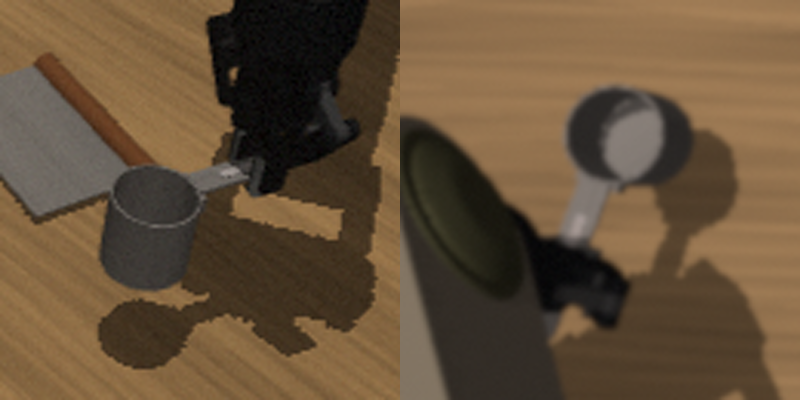

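View pics/top13.png

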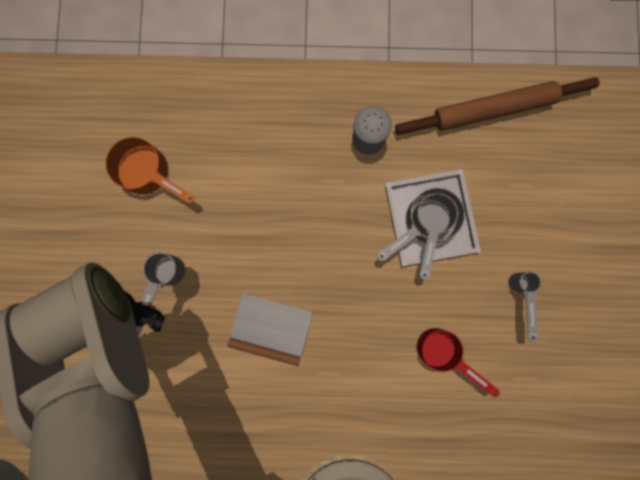

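```bash
python3 -m jog '[{"linear":[0,0.05,0.08],"rotation":[0,0,0],"grip":8},{"linear":[0,0.12,0.18],"rotation":[-0.1,0,0],"grip":8},{"linear":[0,0.18,0.3],"rotation":[-0.2,0,0],"grip":8},{"linear":[0,0.25,0.42],"rotation":[-0.3,0,0],"grip":8},{"linear":[0,0.31,0.54],"rotation":[-0.4,0,0],"grip":8},{"linear":[0,0.38,0.66],"rotation":[-0.5,0,0],"grip":8},{"linear":[0,0.44,0.78],"rotation":[-0.6,0,0],"grip":8},{"linear":[0,0.5,0.88],"rotation":[-0.7,0,0],"grip":8},{"linear":[0,0.56,0.96],"rotation":[-0.8,0,0],"grip":8},{"linear":[0,0.58,1.0],"rotation":[-0.8,0,0],"grip":8}]'; python3 plan.py 538.5 -190.3 135 .5
```

```text
time_s: 16.57
eef_pos: [486.5, 37.8, 134.0]
ee_rot: [0.525, 0.473, 0.526, -0.473]
force: [0.3, 0.9, -0.9]
grip_width: 0.166
t 16.57 pos [486.5  37.8 134. ] jawaz -1.466 tilt 0.08 q [-0.16  0.34  1.74 -0.    1.07  1.3 ] F [ 0.3  0.9 -0.9] g 14.1
 down-tool axes: y [ 0.99  0.11 -0.  ] z [ 0.11 -0.99 -0.  ]  dist 233.9 turn [-0.395 -0.001  0.001]
 linear [-0.0038  0.0925  0.7742] rotation [-0.7895 -0.001   0.0024]
```

```bash
python3 -m jog '[{"linear":[0,0.01,0.1],"rotation":[-0.1,0,0],"grip":8},{"linear":[0,0.03,0.2],"rotation":[-0.2,0,0],"grip":8},{"linear":[0,0.04,0.32],"rotation":[-0.32,0,0],"grip":8},{"linear":[0,0.05,0.44],"rotation":[-0.44,0,0],"grip":8},{"linear":[0,0.07,0.56],"rotation":[-0.56,0,0],"grip":8},{"linear":[0,0.08,0.67],"rotation":[-0.67,0,0],"grip":8},{"linear":[0,0.092,0.74],"rotation":[-0.75,0,0],"grip":8},{"linear":[0,0.092,0.774],"rotation":[-0.79,0,0],"grip":8},{"linear":[0,0.092,0.774],"rotation":[-0.79,0,0],"grip":8},{"linear":[0,0.092,0.774],"rotation":[-0.79,0,0],"grip":8}]'; python3 look.py 14 600 -155 110; for n in scene top; do python3 rim.py 14 $n 603 -154 29 125 170; python3 rim.py 14 $n 604 -154 40 62 80; done; python3 plan.py 538.5 -190.3 52 .5
```

```text
time_s: 17.4
eef_pos: [537.7, -189.9, 132.5]
ee_rot: [0.607, 0.361, 0.609, -0.361]
force: [-0.0, 1.0, -0.6]
grip_width: 0.165
plane slopes deg [-2.8 -0.2] z 146.5 circ [ 602.7 -151.4   28.7] 37 40
plane slopes deg [-1. -1.] z 66.7 circ [ 602.8 -153.4   41.5] 19 19
plane slopes deg [-1.7 -1.4] z 148.2 circ [ 602.8 -154.    28.5] 43 43
plane slopes deg [-0.6  1.1] z 66.7 circ [ 604.3 -155.7   40.1] 26 27
t 17.5 pos [ 538.  -189.2  133.2] jawaz -1.07 tilt 0.16 q [-0.54  0.5   1.49 -0.    1.15  0.53] F [-0.5 -0.2 -1.1] g 14.5
 down-tool axes: y [ 0.88  0.48 -0.  ] z [ 0.48 -0.88 -0.  ]  dist 81.2 turn [ 0.    -0.002  0.002]
 linear [2.708e-01 1.000e-04 4.700e-03] rotation [ 0.0008 -0.0042  0.0035]
```

View pics/c14.png

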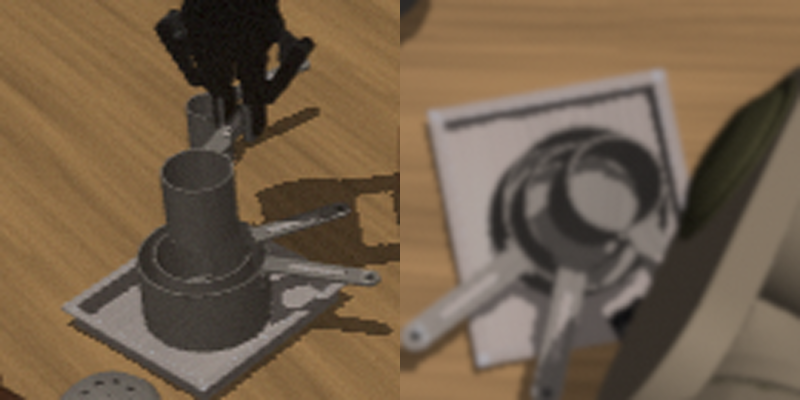

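```bash
python3 -m jog '[{"linear":[0.02,0.004,0.005],"rotation":[0,0,0],"grip":8},{"linear":[0.06,0.007,0.009],"rotation":[0,0,0],"grip":8},{"linear":[0.12,0.007,0.009],"rotation":[0,0,0],"grip":8},{"linear":[0.18,0.007,0.009],"rotation":[0,0,0],"grip":8},{"linear":[0.23,0.007,0.009],"rotation":[0,0,0],"grip":8},{"linear":[0.252,0.007,0.009],"rotation":[0,0,0],"grip":8},{"linear":[0.262,0.007,0.009],"rotation":[0,0,0],"grip":8},{"linear":[0.268,0.007,0.009],"rotation":[0,0,0],"grip":8},{"linear":[0.268,0.007,0.009],"rotation":[0,0,0],"grip":8}]'; python3 look.py 15 600 -155 60; for n in scene top; do python3 rim.py 15 $n 604 -155 29 66.5 84; done; python3 plan.py 538.5 -190.3 52 .5
```

```text
time_s: 18.25
eef_pos: [541.3, -190.4, 53.3]
ee_rot: [0.608, 0.361, 0.609, -0.361]
force: [0.8, 0.2, 0.5]
grip_width: 0.167
plane slopes deg [-0.4  1.9] z 69.6 circ [ 605.6 -152.6   31. ] 19 19
plane slopes deg [ 0.9 -0.1] z 70.5 circ [ 605.5 -155.    30. ] 36 36
t 18.35 pos [ 541.4 -190.4   53.5] jawaz -1.07 tilt 0.06 q [-0.54  0.61  1.54 -0.    0.99  0.53] F [-0.2  0.9  1.2] g 13.8
 down-tool axes: y [ 0.88  0.48 -0.  ] z [ 0.48 -0.88 -0.  ]  dist 3.3 turn [ 0.    -0.001  0.001]
 linear [ 0.0049 -0.0084 -0.005 ] rotation [ 0.001  -0.0018  0.0013]
```

View pics/c15.png

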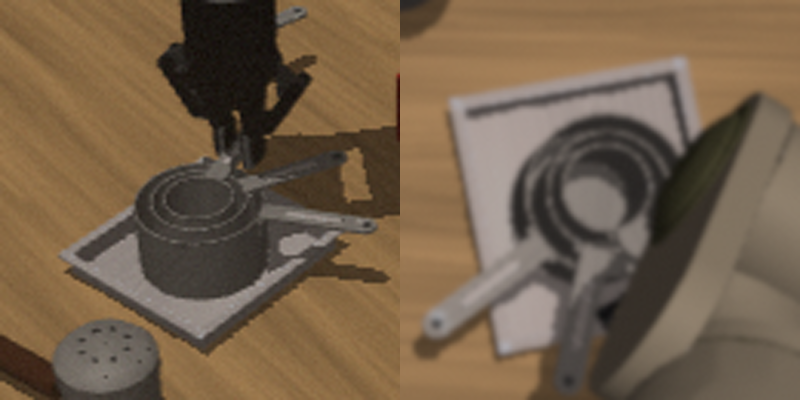

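Seated, with the rim at about 70 mm as expected. I release and go on to S.

```bash
python3 -m jog '[{"linear":[0.003,0,0],"rotation":[0,0,0],"grip":8},{"linear":[0.003,0,0],"rotation":[0,0,0],"grip":20},{"linear":[0.003,0,0],"rotation":[0,0,0],"grip":32},{"linear":[0.003,0,0],"rotation":[0,0,0],"grip":32},{"linear":[0.003,0,0],"rotation":[0,0,0],"grip":32},{"linear":[-0.05,0,0],"rotation":[0,0,0],"grip":32},{"linear":[-0.15,0,0],"rotation":[0,0,0],"grip":32},{"linear":[-0.25,0,0],"rotation":[0,0,0],"grip":36},{"linear":[-0.33,0,0],"rotation":[0,0,0],"grip":40},{"linear":[-0.33,0,0],"rotation":[0,0,0],"grip":40}]'; python3 look.py 16 605 -156 60;  for n in scene top; do python3 rim.py 16 $n 604 -154 29 66.5 84;done; python3 -c "
from plan import *
print(grasp(474.4,-337,.027,77))"; python3 plan.py 397.4 -339 120 .027
```

```text
time_s: 19.18
eef_pos: [543.4, -191.5, 157.6]
ee_rot: [0.611, 0.361, 0.606, -0.361]
force: [0.5, 0.3, 0.3]
grip_width: 0.469
plane slopes deg [1.2 0.8] z 70.0 circ [ 605.4 -152.    30.7] 16 18
plane slopes deg [ 0.1 -1. ] z 70.3 circ [ 605.3 -154.2   29.9] 39 39
(np.float64(397.42806479500155), np.float64(-339.0787474107071))
t 19.28 pos [ 541.7 -190.6  152.9] jawaz -1.07 tilt 0.02 q [-0.54  0.49  1.45 -0.    1.2   0.53] F [-0.6 -0.  -0.4] g 40.5
 down-tool axes: y [0.88 0.48 0.  ] z [ 0.48 -0.88  0.  ]  dist 209.6 turn [ 0.473  0.    -0.   ]
 linear [ 0.1098 -0.6595  0.2033] rotation [ 9.47e-01  6.00e-04 -3.00e-04]
```

View pics/c16.png

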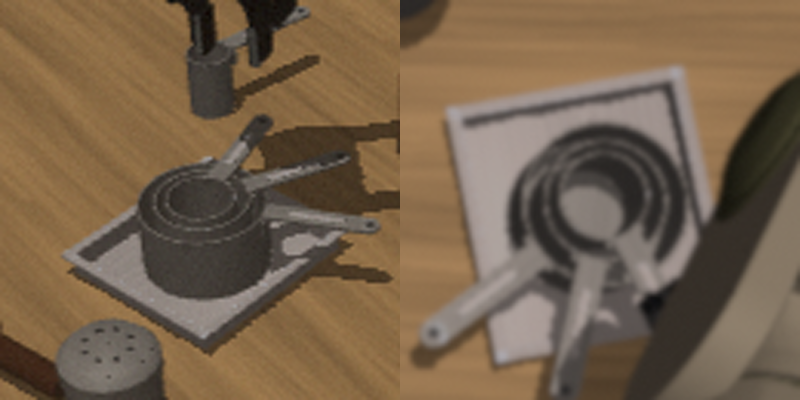

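```bash
python3 -m jog '[{"linear":[0,-0.1,0.03],"rotation":[0.15,0,0],"grip":40},{"linear":[0,-0.24,0.07],"rotation":[0.35,0,0],"grip":40},{"linear":[0,-0.38,0.11],"rotation":[0.55,0,0],"grip":40},{"linear":[0,-0.5,0.15],"rotation":[0.75,0,0],"grip":40},{"linear":[0.03,-0.6,0.18],"rotation":[0.9,0,0],"grip":40},{"linear":[0.06,-0.65,0.203],"rotation":[0.947,0,0],"grip":40},{"linear":[0.1,-0.66,0.203],"rotation":[0.947,0,0],"grip":40},{"linear":[0.11,-0.66,0.203],"rotation":[0.947,0,0],"grip":40},{"linear":[0.11,-0.66,0.203],"rotation":[0.947,0,0],"grip":40}]'; python3 look.py 17 435 -338 60;python3 plan.py 397.4 -339 41 .027; python3 - <<'E'
from m import *
for n in("scene","top"):
    P=cloud(n,np.load(n+"17.npz")["d"])
    try: print(n,measure(P,B['s'],21,116,(475,-338,.027)))
    except Exception as e: print(e)
E
```

```text
time_s: 20.03
eef_pos: [396.7, -338.2, 118.2]
ee_rot: [0.505, 0.493, 0.508, -0.493]
force: [-0.3, 0.4, -0.3]
grip_width: 0.466
t 20.13 pos [ 397.6 -338.5  119.8] jawaz -1.543 tilt 0.02 q [-0.93  0.42  1.65  0.    1.07  0.61] F [ 0.5  0.6 -0.1] g 39.8
 down-tool axes: y [ 1.    0.03 -0.  ] z [ 0.03 -1.   -0.  ]  dist 78.8 turn [ 0.001 -0.     0.   ]
 linear [ 0.2625 -0.0007  0.0017] rotation [ 0.0019 -0.0006  0.0003]
scene (array([ 4.74545705e+02, -3.34416183e+02,  3.12205468e-02]), np.float64(1.194813956626516), np.int64(30), np.float64(113.82954943353796), np.float64(57.89479490738552))
top (array([ 4.74622279e+02, -3.38572313e+02,  9.78555784e-03]), np.float64(0.6031817974039277), np.int64(79), np.float64(115.65155897347681), np.float64(60.00041337394316))
```

View pics/c17.png

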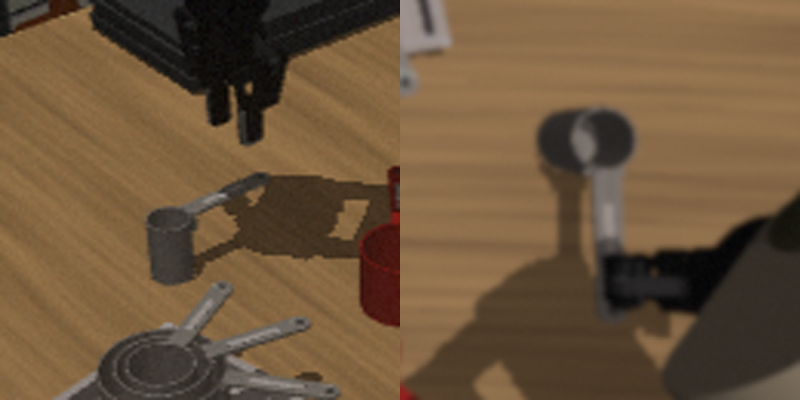

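```bash
python3 -m jog '[{"linear":[0.05,0,0.002],"rotation":[0,0,0],"grip":40},{"linear":[0.13,0,0.002],"rotation":[0,0,0],"grip":40},{"linear":[0.22,0,0.002],"rotation":[0,0,0],"grip":40},{"linear":[0.26,0,0.002],"rotation":[0,0,0],"grip":40},{"linear":[0.26,0,0.002],"rotation":[0,0,0],"grip":40},{"linear":[0.26,0,0.002],"rotation":[0,0,0],"grip":40},{"linear":[0.26,0,0.002],"rotation":[0,0,0],"grip":18},{"linear":[0.26,0,0.002],"rotation":[0,0,0],"grip":8},{"linear":[0.26,0,0.002],"rotation":[0,0,0],"grip":8},{"linear":[0.26,0,0.002],"rotation":[0,0,0],"grip":8},{"linear":[0.26,0,0.002],"rotation":[0,0,0],"grip":8},{"linear":[0.26,0,0.002],"rotation":[0,0,0],"grip":8}]' 100;python3 -m jog '[{"linear":[-0.02,0,0],"rotation":[0,0,0],"grip":8},{"linear":[-0.06,0,0],"rotation":[0,0,0],"grip":8},{"linear":[-0.13,0,0],"rotation":[0,0,0],"grip":8},{"linear":[-0.2,0,0],"rotation":[0,0,0],"grip":8},{"linear":[-0.27,0,0],"rotation":[0,0,0],"grip":8},{"linear":[-0.33,0,0],"rotation":[0,0,0],"grip":8},{"linear":[-0.34,0,0],"rotation":[0,0,0],"grip":8},{"linear":[-0.34,0,0],"rotation":[0,0,0],"grip":8}]' 100; python3 look.py 18 435 -338 130;python3 plan.py 530.7 -200 135 1.2; for n in scene top; do python3 rim.py 18 $n 474 -337 21 130 190; python3 rim.py 18 $n 604 -154 29 66.5 84;done
```

```text
time_s: 21.13
eef_pos: [397.6, -339.4, 42.3]
ee_rot: [0.507, 0.493, 0.507, -0.493]
force: [-3.4, -0.3, 5.8]
grip_width: 0.168
time_s: 21.8
eef_pos: [397.8, -339.5, 144.9]
ee_rot: [0.508, 0.493, 0.506, -0.493]
force: [0.2, -0.5, -1.7]
grip_width: 0.169
t 21.9 pos [ 397.2 -338.8  143.1] jawaz -1.543 tilt 0.09 q [-0.93  0.39  1.63 -0.    1.12  0.61] F [ 0.7  0.5 -0.2] g 14.0
 down-tool axes: y [ 1.    0.03 -0.  ] z [ 0.03 -1.   -0.  ]  dist 192.7 turn [-1.172 -0.002  0.   ]
 linear [ 0.0272  0.4577 -0.4501] rotation [-2.3442e+00 -3.2000e-03  5.0000e-04]
plane slopes deg [-3.8  2.9] z 158.9 circ [ 471.7 -334.1   21. ] 30 34
plane slopes deg [-1.1  2.2] z 70.2 circ [ 605.5 -151.9   30.6] 13 13
plane slopes deg [-1.5  0.6] z 159.5 circ [ 471.4 -337.3   20.9] 41 42
plane slopes deg [-0.3 -0.6] z 70.5 circ [ 605.6 -155.    30.1] 41 42
```

View pics/c18.png

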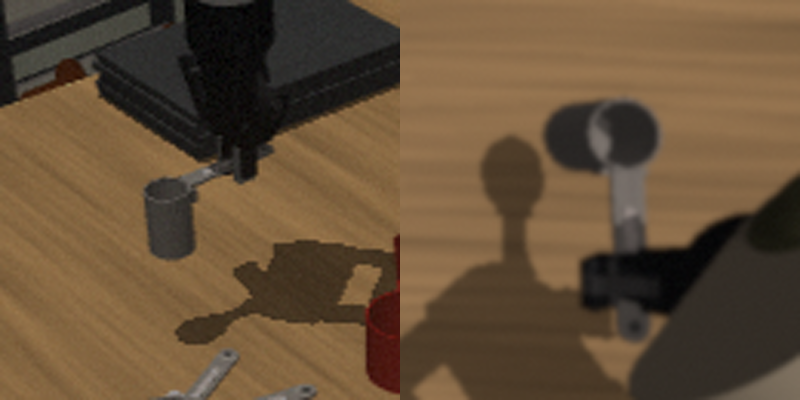

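View pics/top18.png

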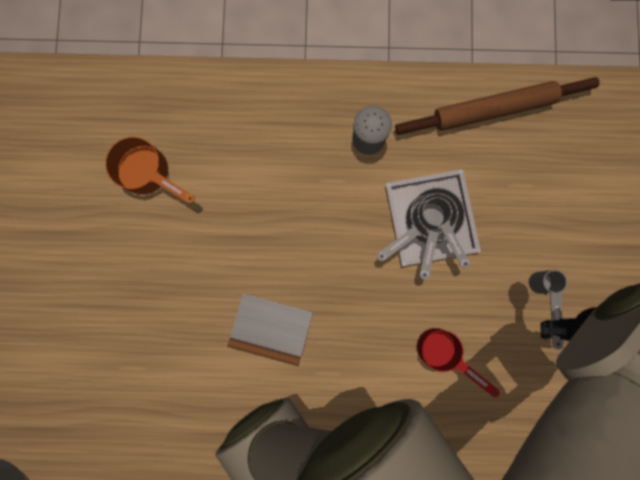

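```bash
python3 plan.py 579.6 -223.1 143 1.2; python3 -m jog '[{"linear":[0,0.05,-0.02],"rotation":[-0.1,0,0],"grip":8},{"linear":[0,0.1,-0.05],"rotation":[-0.2,0,0],"grip":8},{"linear":[0,0.16,-0.1],"rotation":[-0.32,0,0],"grip":8},{"linear":[0,0.22,-0.14],"rotation":[-0.44,0,0],"grip":8},{"linear":[0,0.27,-0.17],"rotation":[-0.56,0,0],"grip":8},{"linear":[0,0.3,-0.19],"rotation":[-0.68,0,0],"grip":8},{"linear":[0,0.32,-0.2],"rotation":[-0.8,0,0],"grip":8},{"linear":[0,0.32,-0.2],"rotation":[-0.9,0,0],"grip":8},{"linear":[0,0.32,-0.2],"rotation":[-1.0,0,0],"grip":8},{"linear":[0,0.32,-0.2],"rotation":[-1.0,0,0],"grip":8}]'; python3 plan.py 579.6 -223.1 143 1.2
```

```text
t 21.9 pos [ 397.2 -338.8  143.1] jawaz -1.543 tilt 0.09 q [-0.93  0.39  1.63 -0.    1.12  0.61] F [ 0.7  0.5 -0.2] g 14.0
 down-tool axes: y [ 1.    0.03 -0.  ] z [ 0.03 -1.   -0.  ]  dist 216.0 turn [-1.172 -0.002  0.   ]
 linear [ 2.000e-04  6.184e-01 -3.686e-01] rotation [-2.3442e+00 -3.2000e-03  5.0000e-04]
time_s: 22.73
eef_pos: [491.1, -275.6, 141.5]
ee_rot: [0.612, 0.352, 0.615, -0.351]
force: [0.5, 0.5, -2.1]
grip_width: 0.167
t 22.73 pos [ 491.1 -275.6  141.5] jawaz -1.041 tilt 0.25 q [-0.72  0.48  1.5   0.    1.17  0.32] F [ 0.5  0.5 -2.1] g 14.3
 down-tool axes: y [ 0.86  0.51 -0.  ] z [ 0.51 -0.86 -0.  ]  dist 102.9 turn [-0.67  -0.004 -0.   ]
 linear [-0.0055  0.3429 -0.002 ] rotation [-1.3401e+00 -8.9000e-03 -5.0000e-04]
```

```bash
python3 -m jog '[{"linear":[0,0.04,0],"rotation":[-0.1,0,0],"grip":8},{"linear":[0,0.1,0],"rotation":[-0.22,0,0],"grip":8},{"linear":[0,0.16,0],"rotation":[-0.35,0,0],"grip":8},{"linear":[0,0.22,0],"rotation":[-0.5,0,0],"grip":8},{"linear":[0,0.26,0],"rotation":[-0.65,0,0],"grip":8},{"linear":[0,0.3,0],"rotation":[-0.8,0,0],"grip":8},{"linear":[0,0.33,0],"rotation":[-0.9,0,0],"grip":8},{"linear":[0,0.34,0],"rotation":[-1.0,0,0],"grip":8},{"linear":[0,0.34,0],"rotation":[-1.0,0,0],"grip":8}]'; python3 -m jog '[{"linear":[0,0,0],"rotation":[-0.1,0,0],"grip":8},{"linear":[0,0,0],"rotation":[-0.22,0,0],"grip":8},{"linear":[0,0,0],"rotation":[-0.34,0,0],"grip":8},{"linear":[0,0,0],"rotation":[-0.34,0,0],"grip":8}]';  python3 look.py 19 600 -155 110; for n in scene top; do python3 rim.py 19 $n 603 -154 21 130 190; python3 rim.py 19 $n 605 -154 29 66.5 84; done; python3 plan.py 579.6 -223.1 57 1.2
```

```text
time_s: 23.48
eef_pos: [579.2, -223.4, 140.0]
ee_rot: [0.68, 0.19, 0.683, -0.188]
force: [0.1, -0.9, -0.2]
grip_width: 0.163
time_s: 23.82
eef_pos: [578.7, -223.6, 139.2]
ee_rot: [0.693, 0.132, 0.697, -0.129]
force: [-0.2, 0.2, -0.2]
grip_width: 0.164
plane slopes deg [-2.6 -0.5] z 154.2 circ [ 606.1 -151.6   21.8] 29 32
plane slopes deg [-1.2  1.5] z 69.5 circ [ 604.3 -153.    32.1] 13 13
plane slopes deg [-0.6 -0.5] z 155.6 circ [ 606.  -154.6   21. ] 39 40
plane slopes deg [-0.  -0.6] z 70.6 circ [ 607.  -156.    30.7] 31 31
t 23.92 pos [ 578.9 -223.6  139.6] jawaz -0.374 tilt 0.4 q [-0.56  0.6   1.3   0.    1.24 -0.18] F [-0.  -0.6 -1.8] g 14.4
 down-tool axes: y [0.37 0.93 0.  ] z [ 0.93 -0.37 -0.01]  dist 82.6 turn [-0.003 -0.007 -0.002]
 linear [0.2752 0.0017 0.0034] rotation [-0.0059 -0.0132 -0.0045]
```

View pics/c19.png

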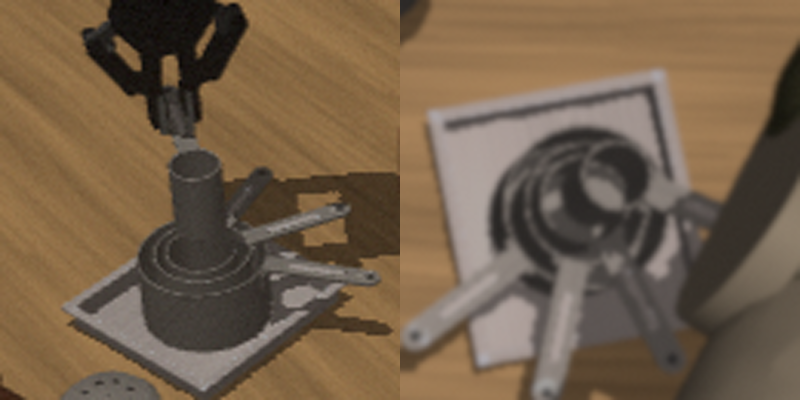

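```bash
python3 -m jog '[{"linear":[0.02,0.004,-0.001],"rotation":[0,-0.013,0],"grip":8},{"linear":[0.05,0.004,-0.001],"rotation":[0,-0.013,0],"grip":8},{"linear":[0.08,0.004,-0.001],"rotation":[0,-0.013,0],"grip":8},{"linear":[0.11,0.004,-0.001],"rotation":[0,-0.013,0],"grip":8},{"linear":[0.14,0.004,-0.001],"rotation":[0,-0.013,0],"grip":8},{"linear":[0.14,0.004,-0.001],"rotation":[0,-0.013,0],"grip":8}]';  python3 look.py 20 605 -155 85; for n in scene top; do python3 rim.py 20 $n 605 -154 21 95 130; python3 rim.py 20 $n 605 -154 29 66.5 84; done; python3 plan.py 579.6 -223.1 57 1.2
```

```text
time_s: 24.42
eef_pos: [577.9, -221.6, 94.9]
ee_rot: [0.694, 0.133, 0.696, -0.13]
force: [0.2, -0.7, -1.4]
grip_width: 0.164
plane slopes deg [-2.8 -3.7] z 110.3 circ [ 602.9 -150.9   22.5] 22 31
plane slopes deg [5.5 8.5] z 77.1 circ [ 597.  -154.6   30.1] 12 18
plane slopes deg [-0.7 -0.3] z 112.6 circ [ 605.2 -153.3   21.1] 38 38
plane slopes deg [2.2 8.4] z 77.5 circ [ 603.1 -154.    22.1] 17 35
t 24.52 pos [ 578.7 -222.1   97.1] jawaz -0.374 tilt 0.14 q [-0.56  0.64  1.35  0.    1.15 -0.18] F [-0.4  0.4 -0.5] g 13.9
 down-tool axes: y [0.37 0.93 0.  ] z [ 0.93 -0.37 -0.  ]  dist 40.1 turn [-0.003 -0.001 -0.002]
 linear [ 0.1337 -0.0023  0.004 ] rotation [-0.0062 -0.0018 -0.0047]
```

View pics/c20.png

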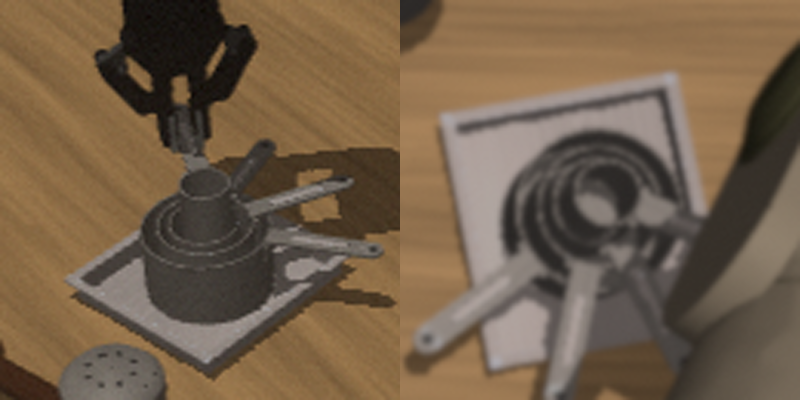

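```bash
python3 -m jog '[{"linear":[0.03,0,0.002],"rotation":[0,0,0],"grip":8},{"linear":[0.06,0,0.002],"rotation":[0,0,0],"grip":8},{"linear":[0.09,0,0.002],"rotation":[0,0,0],"grip":8},{"linear":[0.115,0,0.002],"rotation":[0,0,0],"grip":8},{"linear":[0.125,0,0.002],"rotation":[0,0,0],"grip":8},{"linear":[0.133,0,0.002],"rotation":[0,0,0],"grip":8},{"linear":[0.133,0,0.002],"rotation":[0,0,0],"grip":8},{"linear":[0.133,0,0.002],"rotation":[0,0,0],"grip":8}]';  python3 look.py 21 605 -155 75; for n in scene top; do python3 rim.py 21 $n 605 -154 21 70.5 90;  done; python3 plan.py 579.6 -223.1 57 1.2
```

```text
time_s: 25.18
eef_pos: [579.5, -222.2, 57.5]
ee_rot: [0.695, 0.132, 0.695, -0.131]
force: [0.2, 0.1, 0.4]
grip_width: 0.172
plane slopes deg [ 3.2 -1.5] z 73.9 circ [ 606.3 -150.9   23.3] 14 14
plane slopes deg [ 0. -1.] z 74.1 circ [ 605.4 -154.5   23. ] 32 33
t 25.28 pos [ 579.5 -222.2   57.5] jawaz -0.374 tilt 0.14 q [-0.56  0.69  1.38  0.    1.07 -0.18] F [-0.2  0.6 -0.5] g 13.9
 down-tool axes: y [0.37 0.93 0.  ] z [ 0.93 -0.37 -0.  ]  dist 1.0 turn [-0.003 -0.    -0.002]
 linear [ 0.0018 -0.0026  0.0014] rotation [-0.0062 -0.0005 -0.0048]
```

View pics/c21.png

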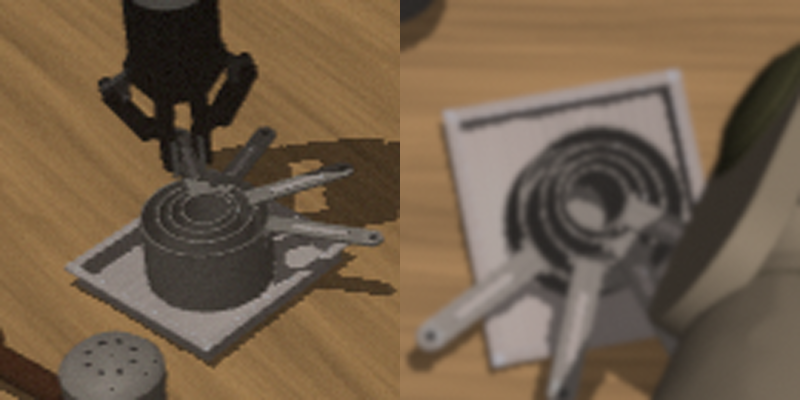

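Rim at about 74 mm as expected. I lower the last millimetre, release and retreat clear of the nest.

```bash
python3 -m jog '[{"linear":[0.003,0,0],"rotation":[0,0,0],"grip":8},{"linear":[0.003,0,0],"rotation":[0,0,0],"grip":20},{"linear":[0.003,0,0],"rotation":[0,0,0],"grip":32},{"linear":[0.003,0,0],"rotation":[0,0,0],"grip":32},{"linear":[0.003,0,0],"rotation":[0,0,0],"grip":32},{"linear":[-0.05,0,0],"rotation":[0,0,0],"grip":32},{"linear":[-0.15,0,0],"rotation":[0,0,0],"grip":32},{"linear":[-0.28,0,0],"rotation":[0,0,0],"grip":36},{"linear":[-0.38,0,0],"rotation":[0,0,0],"grip":40},{"linear":[-0.42,-0.2,0],"rotation":[0,0,0],"grip":40},{"linear":[-0.42,-0.4,0],"rotation":[0,0,0],"grip":40},{"linear":[-0.42,-0.5,0],"rotation":[0,0,0],"grip":40},{"linear":[-0.42,-0.5,0],"rotation":[0,0,0],"grip":40},{"linear":[-0.42,-0.5,0],"rotation":[0,0,0],"grip":40}]';  python3 look.py 22 605 -155 75; for n in scene top; do python3 rim.py 22 $n 605 -154 21 70.5 90; python3 rim.py 22 $n 605 -154 29 66.5 72;python3 rim.py 22 $n 605 -154 40 63 68;python3 rim.py 22 $n 605 -154 54 50 64; done
python3 - <<'E'
from h import *
for n in("scene","top"):
  for t in(0,22):
    P=cloud(n,np.load(f"{n}{t}.npz")["d"])
    m=(P[...,2]>95)&(P[...,2]<110)&(P[...,0]>650)&(P[...,0]<850)&(P[...,1]>-100)&(P[...,1]<80)
    s=(P[...,2]>3)&(P[...,2]<40)&(P[...,0]>290)&(P[...,0]<470)&(P[...,1]>80)&(P[...,1]<300)
    tr=(P[...,2]>14)&(P[...,2]<25)&(P[...,0]>500)&(P[...,0]<740)&(P[...,1]>-260)&(P[...,1]<-40)
    print(n,t,"dredger",P[m].mean(0).round(1),"scraper",P[s].mean(0).round(1),"tray",np.round(cv2.minAreaRect(P[tr][:,:2].astype(np.float32))[0],1))
E
```

```text
time_s: 26.45
eef_pos: [522.3, -366.8, 183.0]
ee_rot: [0.694, 0.134, 0.694, -0.133]
force: [-1.4, 0.0, -0.4]
grip_width: 0.47
plane slopes deg [ 4.3 -5.3] z 73.9 circ [ 604.7 -152.3   24.4] 12 12
plane slopes deg [-0.3  0.1] z 69.5 circ [ 603.5 -153.1   28.5] 23 23
plane slopes deg [-0.  -0.5] z 65.7 circ [ 601.8 -154.    38. ] 24 24
plane slopes deg [-0.6 -0.3] z 61.4 circ [ 603.5 -153.4   52.7] 33 34
plane slopes deg [-0.  -0.5] z 74.1 circ [ 605.3 -154.    23.3] 32 32
plane slopes deg [-0.1 -0.1] z 69.8 circ [ 605.8 -154.8   29. ] 38 38
plane slopes deg [ 0.1 -0.8] z 66.0 circ [ 603.7 -153.    39.9] 37 37
plane slopes deg [-0.1 -0.1] z 61.9 circ [ 604.  -156.1   53.1] 35 35
scene 0 dredger [776.5 -17.   98.4] scraper [368.9 181.9  11.4] tray [ 604.9 -154.5]
scene 22 dredger [776.  -17.2  98.2] scraper [369.4 181.8  11.4] tray [ 605.3 -154. ]
top 0 dredger [774.1 -22.9  98.6] scraper [367.6 173.6  11.9] tray [ 606.  -157.7]
top 22 dredger [773.8 -22.9  98.6] scraper [367.6 173.8  11.8] tray [ 606.  -157.7]
```

View pics/c22.png

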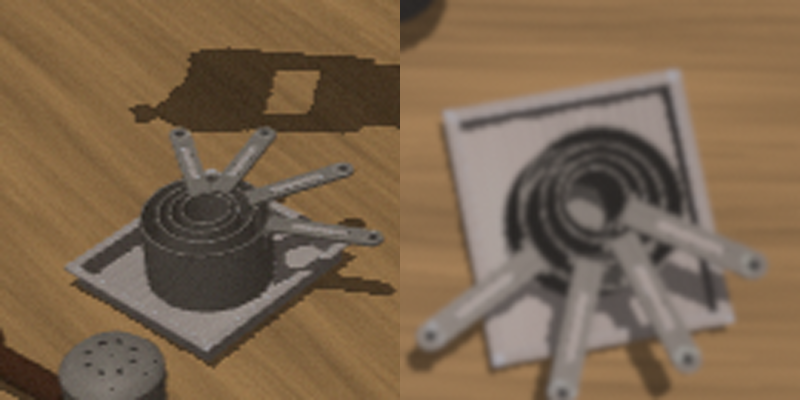

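View pics/scene22.png

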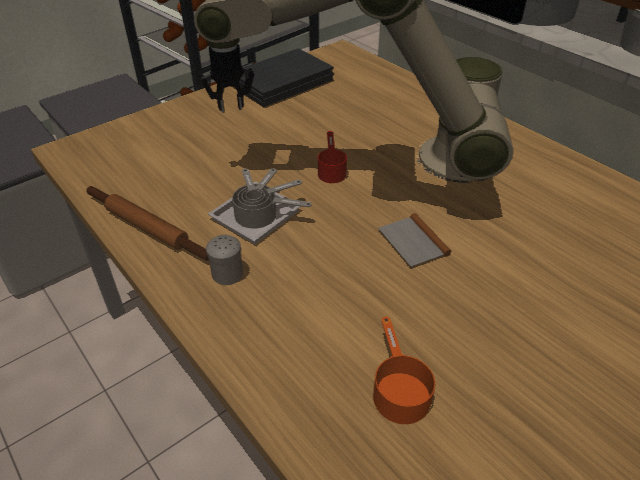

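The nest is complete: the rims step up 62, 66, 70 and 74 mm and are level, and the bystanders haven't moved.

```bash
python3 -c "
from rig import *
print(finish_job(), sense()['time_s'])"
```

```text
the job is handed in; nothing more can be done
the job is handed in; nothing more can be done
```

The four steel measures are nested upright in the tray, and I've handed the job in; no verdict was reported. I moved each one by its handle, in the order XL, L, M, S. It took about 26.5 s of the 120 s allowed.

- **Seating:** in the top view the rims sit at 62, 66, 70 and 74 mm. Those are the heights expected if each measure is fully down on the floor of the one before. All four are level to within about 1°.
- **Bystanders:** before-and-after depth checks put the dredger and scraper within about 0.5 mm of where they started. I did not move the red and orange look-alikes.
- **Robot:** the gripper is open and clear of everything. The largest end-of-move wrist force reading was about 11 N.
- **Disagreements:**
  - The two cameras differ by about 3 mm in y, so I used the mean.
  - The last scene-view fit of the smallest rim showed a slope of 4–5°. It used only 12 points, where the rims partly hide each other. The top view, with 32 points, showed it level at 74.1 mm, and the picture agrees.

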